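# Stand the red-ringed objective up for inspection

### The job

Take the red-ringed microscope objective out of the parts tray, lay it on its side on the blue-grey mat and let go, then take it again another way and stand it upright, lens end up, fully on the white pad of the inspection turntable, and let go. Then smoothly turn the turntable until the white pad with the objective standing on it rests in the click right in front of the camera. Set the objective down gently, keep every other part in the tray, and leave the slide box and the bottle where they are.

Things in the scene. Friction and masses are not known exactly. Their poses are not given: they have to be found in the camera images.
- objective_red: microscope objective with a RED ring, lying on its side; 90 g, 55 mm long. Origin mid-barrel on the axis; own x runs to the lens end. Eight-sided barrel 28 mm across flats, x -19 to 19 mm; red ring x 8 to 17 mm; brass foot 26 mm diameter, flat end at x -25 mm; lens nose tapers to 18 mm at x 30 mm. Lying on a flat its origin is 14 mm above the surface, standing on its foot 25 mm.
- tray: blue open parts tray, fixed, outside 180 (x) by 260 (y) by 45 mm high, walls and floor 5 mm thick; origin at the centre of its underside on the bench. Six parts lie in it in no fixed order, centres about 74 mm apart.
- objective_blue: like the red one but with a blue ring; stays in the tray
- objective_yellow: like the red one but with a yellow ring; stays in the tray
- objective_green: like the red one but with a green ring; stays in the tray
- eyepiece: black eight-sided eyepiece, 28 mm across flats, 48 mm long along x, lying in the tray; origin on its axis near the middle; stays there
- clamp_block: black block 50 x 28 x 28 mm with a steel stub, lying in the tray, origin at its centre; stays there
- mat: flat blue-grey mat, fixed, 150 x 150 x 4 mm; origin at the centre of its underside on the bench (top at 4 mm)
- station: white inspection station, fixed; origin on the bench under the turntable's axis. Camera on its +x side, 124 to 210 mm from the axis, 60 mm wide, 100 mm high, its black barrel looking at the axis. Black turntable disc: radius 115 mm, top 37 mm above the bench; two brass gauges up to 24 mm tall stand fixed on it, 110 and 180 degrees counterclockwise from its white pad.
- turntable (a joint): turntable angle, rad, counterclockwise from above; range -1.25 to 1.25, spring clicks at -1.178, -0.393, 0.393, 1.178; at 1.178 the white pad is in front of the camera. Starts between -0.6 and 0.6 and is drawn to the nearest click; turning needs up to about 0.2 N m; a jerk topples what stands on it.
- pad (a point): centre of the white round pad (50 mm diameter) on the disc's top, 80 mm from the turntable's axis; its local frame turns with the disc, z up
- bar (a point): middle of the top edge of the upright steel grip bar on the turntable's axis: 60 mm long, 12 mm thick, 32 mm tall above the disc; its length points at the white pad
- viewpoint (a point): the point in front of the camera, 80 mm from the turntable's axis at disc height, where the white pad's centre must finally be
- slide_box: wooden slide box 100 x 85 x 35 mm standing loose on the bench beyond the mat, origin at the centre of its underside; leave alone
- oil_bottle: small amber bottle, 40 mm diameter, 75 mm tall, standing loose on the bench, origin at the centre of its underside; leave alone
Not all that is in view belongs to the job. What is shaped like the objective_red but pink is not meant.

How it is judged:
By the outcome, as a careful person would: the job done as asked, in the order asked, and still so for the second after the job is handed in, with the robot touching nothing.
It also fails if it takes over 72 s, if anything falls off the work surface, if the arm or the gripper's body presses on something with over 40 N, if the wrist force passes 120 N, or if a joint passes its speed limit or range.

### The arm

A 6-joint arm with a two-finger parallel gripper is mounted at the origin on the work surface. World frame = base frame: x ahead of the robot, y to its left, z up, the work surface at z = 0. Lengths are in m, angles in rad, forces in N, time in s.
With the tool pointing down it reaches from about 0.225 to 0.875 m from the base axis. Payload 3.4 kg.
Tool frame: the origin (TCP) lies at the very end of the fingers, on their centre line; the grasp point (between the pads) lies manip.grip_point_offset behind it (manip.grip_point_offset is the distance from the TCP to the grasp point, in m); z points along the fingers, y is the line along which they close (so a half turn about z gives the same grasp; the last joint's range is limited). The gripper opens to 85 mm and grips with 20 to 120 N. Pads are 22 mm wide; open, the fingers measure 114 mm over their backs; the gripper's body (76 mm by 85 mm) begins 54 mm behind the grasp point. The pads swing forward as they close: fully open they stand 13 mm farther back than shut.
Start: joints at [-1.469, 0.276, 1.505, -0, 1.361, -0.121], TCP at [0.127, -0.561, 0.206] pointing down, gripper open.
Joint ranges: [-2.89, 2.89], [-0.75, 2.08], [0.22, 2.7], [-1.18, 4.32], [0.11, 2.71], [-2.7, 2.7]. Speed limits (rad/s): [2.57, 2.57, 3.14, 3.14, 3.14, 3.14].

### API

Orientations are given as a unit quaternion [w, x, y, z].
In Python, from rig import manip gives the robot as it stands.
- The arm moves only by the shell command python3 -m pendant 'ROWS' [FORCE]. ROWS is JSON, a list of rows, each an object of numbers: "jaw": the opening, from -1 (shut) to 1 (fully open); "tx", "ty", "tz": the shift along the world's x, y, z in cm; "ax", "ay", "az": the turn, a rotation vector about the world's x, y, z in degrees. In form: [{"jaw": .., "tx": .., "ty": .., "tz": .., "ax": .., "ay": .., "az": ..}, ...]. A call has 1 to 10 rows; each row is the pose to reach, as a shift and turn from the pose commanded when the call began; what a row does not reach only later rows make up. A row lasts 1/8 s, in which the tool goes at most 62.5 mm and 10.7 degrees, less where a joint would pass 70% of its speed; a pose out of reach is approached as far as the arm can. A call with a gripper value outside its range is refused whole. The fingers move at their own pace and stop on an object; FORCE is the grip in N (left out, the last holds). Time passes only in rows, so rows that repeat a pose let the fingers close. It gives the time, the measured TCP pose, the force, the opening and the grip force at its end, in the units of the state.
- manip.get_state(): the state, without advancing time (a new reading comes with each control period).
- manip.get_image(name): name is "scene" or "top" or "wrist"; returns a dict with "pixels" (420x560x3 uint8, blue, green, red), "depth" (420x560 float32, m along the optical axis (not along the pixel's ray), 0 where there is no reading), "fx", "fy", "cx", "cy" (pixels), "pose" (4x4, takes a point from camera to world coordinates). Camera axes: x right, y down, z forward; pixel columns grow to the right and rows downward; lengths in m; the calibration is good to about 2 mm. A picture is of the moment at which its call begins.
- manip.sign_off(): hands the job in; it is judged then, once.
The state is a dict: "clock": time; "qpos": joint angles; "qd": joint speeds; "effort": joint torques, N m; "position": TCP position; "ee_rot": TCP orientation; "contact_force": force on the tool from outside, world axes, zero at the start; "moment": the same for the moment, N m; "width": finger opening in m; "gripper_force": force on a finger pad.
Only numpy, scipy, OpenCV 4.12 (cv2) and the standard library are available. Lean on these libraries where they do the work, as an engineer would, in place of code of your own. Each camera call takes 0.05 s, during which the arm holds its last target. There are 200 camera calls.

## Working session

There is one attempt and no reset: what is moved stays moved. The work goes in short steps, Python scripts to look and compute and a shell command to move; the robot and the scene stay as the last step left them, time stands still between calls to the robot, and variables do not carry over. Pictures are saved under pics/ and viewed, at most 10 in all, crops included, and the job is handed in when it is done.

```bash
ls; mkdir -p pics; cat > h.py <<'E'
import numpy as np, cv2
from rig import manip
def grab(n):
    im=manip.get_image(n); np.savez('/tmp/'+n,**{k:np.array(v) for k,v in im.items()}); return im
def ld(n): return dict(np.load('/tmp/'+n+'.npz'))
def P(im,u,v,z=None):
    r=np.array([(u-im['cx'])/im['fx'],(v-im['cy'])/im['fy'],1.]); T=im['pose']
    if z is None:
        d=im['depth'][int(round(v)),int(round(u))]; return T[:3,:3]@(r*d)+T[:3,3]
    w=T[:3,:3]@r; return T[:3,3]+w*(z-T[2,3])/w[2]
def UV(im,p):
    c=np.linalg.inv(im['pose'])@np.append(p,1); return im['fx']*c[0]/c[2]+im['cx'],im['fy']*c[1]/c[2]+im['cy']
E
python3 - <<'E'
from h import *
for n in('scene','top'):
    im=grab(n); cv2.imwrite(f'pics/{n}0.png',im['pixels']); print(n,im['pose'].round(3).tolist(),im['fx'],im['cx'])
s=manip.get_state(); print(s, manip.grip_point_offset)
E
```

```text
pics
scene [[0.554, 0.499, -0.667, 1.324], [0.833, -0.326, 0.448, -0.533], [0.006, -0.803, -0.596, 0.734], [0.0, 0.0, 0.0, 1.0]] 521.4854143074309 280.3618819902616
top [[-0.087, -0.974, 0.209, 0.298], [-0.996, 0.086, -0.014, 0.008], [-0.004, -0.209, -0.978, 1.334], [0.0, 0.0, 0.0, 1.0]] 545.2847100165353 277.00501142440555
{'clock': 0.1, 'qpos': array([-1.46902995e+00,  2.76548241e-01,  1.50600585e+00, -1.68612941e-06,
        1.36072387e+00, -1.21015134e-01]), 'qd': array([ 0.00017591, -0.00118119, -0.00346797,  0.00044673,  0.00117084,
       -0.00135784]), 'effort': array([ 3.25898764e-04, -4.17701590e+01, -2.46405137e+01, -1.08356944e-04,
        5.83957153e-03, -1.15336289e-05]), 'position': array([ 0.12697475, -0.56027173,  0.20471713]), 'ee_rot': array([-8.42621952e-04,  9.93802090e-01,  1.11160678e-01,  7.28554413e-06]), 'contact_force': array([ 0.29576196, -0.23560706, -0.23611451]), 'moment': array([ 0.02648897,  0.03923557, -0.02898353]), 'gripper_force': 0.0, 'width': 0.08533291277051927} 0.0187
```

View pics/top0.png

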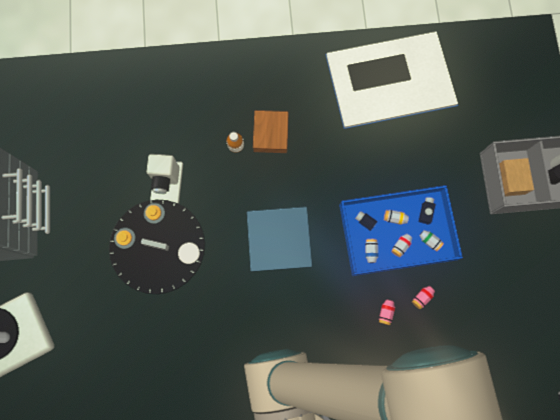

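View pics/scene0.png

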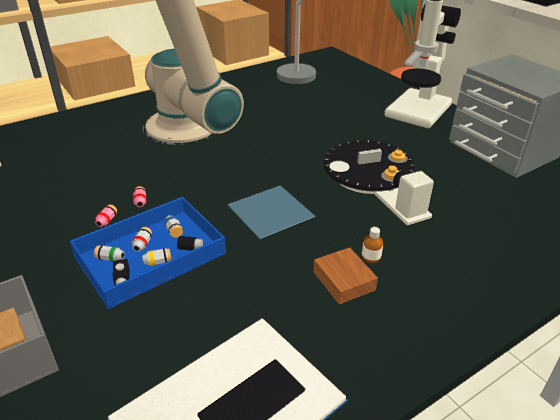

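Top view: the candidates are the white barrel with a red ring in the tray (402,244), the two all-pink look-alikes outside the tray (387,312) and (424,296), and the yellow (396,216), blue (372,250) and green (431,240) objectives. By the description I choose (402,244). The pad is at (189,253), the bar at (154,244), and the camera above the disc at (160,170). I'll check the choice in a close crop.

```bash
python3 - <<'E'
from h import *
im=ld('top'); p=im['pixels']
a=cv2.resize(p[200:280,340:460],None,fx=6,fy=6,interpolation=cv2.INTER_CUBIC); a=a[:, :720]
cv2.imwrite('pics/crop1.png',a)
b=cv2.resize(p[145:300,95:255],None,fx=3.8,fy=3.8,interpolation=cv2.INTER_CUBIC)
cv2.imwrite('pics/crop2.png',b)
for n,u,v,z in [('red',402,244,.02),('pad',189,253,.037),('bar',154,244,.069),('disc',157,247,.037),('mat',280,239,.004),('box',271,131,.035),('bottle',235,142,.06),('tray c',402,230,.045),('base?',280,380,.1),('TL',341,201,.045),('TR',446,187,.045),('BR',462,257,.045),('BL',354,274,.045)]:
    print(n,P(im,u,v,z).round(3),P(im,u,v).round(3))
E
```

```text
red [ 0.461 -0.306  0.02 ] [ 0.46  -0.304  0.028]
pad [0.482 0.208 0.037] [0.482 0.208 0.04 ]
bar [0.506 0.284 0.069] [0.506 0.284 0.068]
disc [0.504 0.284 0.037] [0.5   0.279 0.063]
mat [ 0.502 -0.012  0.004] [ 0.503 -0.012 -0.001]
box [ 0.772 -0.013  0.035] [ 0.771 -0.013  0.038]
bottle [0.743 0.078 0.06 ] [0.745 0.078 0.054]
tray c [ 0.492 -0.304  0.045] [ 0.498 -0.313  0.007]
base? [0.18  0.017 0.1  ] [0.198 0.016 0.289]
TL [ 0.575 -0.167  0.045] [ 0.585 -0.173  0.   ]
TR [ 0.588 -0.425  0.045] [ 0.588 -0.426  0.042]
BR [ 0.415 -0.437  0.045] [ 0.415 -0.439  0.039]
BL [ 0.398 -0.177  0.045] [ 0.398 -0.179  0.037]
```

View pics/crop1.png

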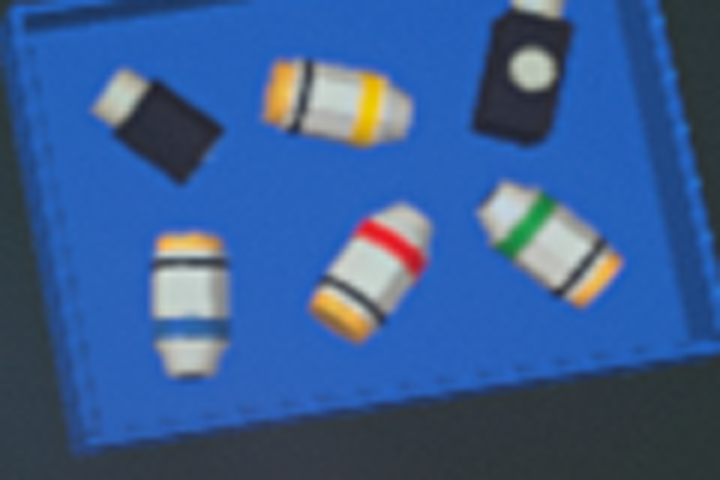

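View pics/crop2.png

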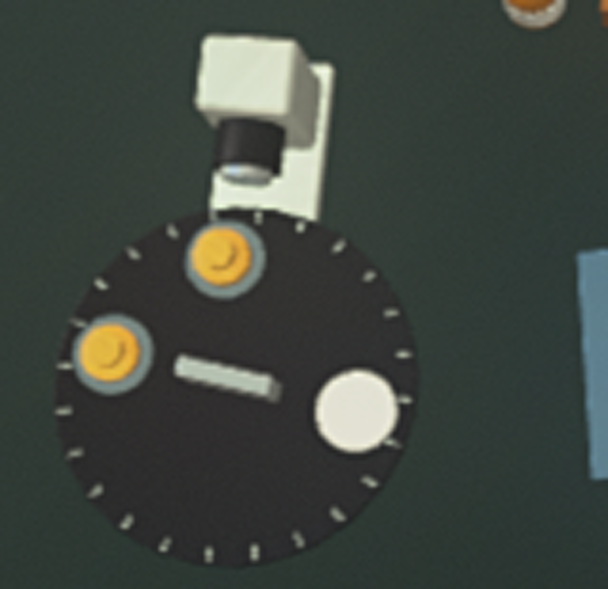

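The crop confirms it: red ring at crop (390,247), foot at (342,322), lens tip at (415,213), on a white barrel lying in the tray. In crop 2 the pad centre is at (357,411), the disc centre about (236,388), and the bar runs from (178,365) to (275,388).

```bash
python3 - <<'E'
from h import *
print([d for d in dir(manip) if d[0]!='_'])
im=ld('top')
def c1(u,v,z): return P(im,340+(u+.5)/6-.5,200+(v+.5)/6-.5,z)
f=c1(340,322,.019);t=c1(411,213,.019); r=c1(390,247,.025)
print('foot',f.round(4),'tip',t.round(4),'len',np.linalg.norm(t-f),'az',np.degrees(np.arctan2(*(t-f)[1::-1])))
def c2(u,v,z): return P(im,95+(u+.5)/3.8-.5,145+(v+.5)/3.8-.5,z)
pad=c2(357,411,.037);a=c2(177,363,.069);b=c2(270,386,.069);bar=(a+b)/2
print('pad',pad.round(4),'bar',a.round(4),b.round(4),bar.round(4),'r',np.linalg.norm((pad-bar)[:2]),'az',np.degrees(np.arctan2(*(pad-bar)[1::-1])),np.degrees(np.arctan2(*(b-a)[1::-1])))
# disc extents
print('disc',[c2(*q,.037).round(4).tolist() for q in [(55,388),(417,388),(236,209),(236,567)]])
print('cam',c2(250,55,.1),c2(245,180,.07))
# depth-based red objective
yy,xx=np.mgrid[228:262,388:416]
pts=np.array([P(im,u,v) for u,v in zip(xx.ravel(),yy.ravel())]); m=pts[:,2]>.02
print(len(pts[m]),pts[m].mean(0).round(4),pts[m].max(0),pts[~m].mean(0))
E
```

```text
['MotionError', 'get_image', 'get_state', 'grip_point_offset', 'sign_off']
foot [ 0.4403 -0.2889  0.019 ] tip [ 0.4819 -0.3235  0.019 ] len 0.05412946813253362 az -39.76374136796691
pad [0.483  0.2094 0.037 ] bar [0.518  0.3136 0.069 ] [0.4986 0.257  0.069 ] [0.5083 0.2853 0.069 ] r 0.07998474598094693 az -108.41888164338164 -108.87506076070667
disc [[0.5144, 0.3987, 0.037], [0.4943, 0.1709, 0.037], [0.6202, 0.28, 0.037], [0.3926, 0.2894, 0.037]]
cam [0.70202389 0.25405703 0.1       ] [0.63023155 0.26666566 0.07      ]
257 [ 0.4573 -0.3031  0.0342] [0.48410161 0.00796791 1.33439182] [ 0.46269442 -0.30702599  0.00431061]
```

```bash
python3 -m pendant '[{"jaw":1,"tx":11,"ty":8.5,"tz":-2,"az":-10},{"jaw":0.3,"tx":22,"ty":17,"tz":-5,"az":-30},{"jaw":0.3,"tx":33.3,"ty":25.6,"tz":-8.6,"az":-52.6},{"jaw":0.3,"tx":33.3,"ty":25.6,"tz":-8.6,"az":-52.6},{"jaw":0.3,"tx":33.3,"ty":25.6,"tz":-8.6,"az":-52.6},{"jaw":0.3,"tx":33.3,"ty":25.6,"tz":-8.6,"az":-52.6},{"jaw":0.3,"tx":33.3,"ty":25.6,"tz":-8.6,"az":-52.6},{"jaw":0.3,"tx":33.3,"ty":25.6,"tz":-8.6,"az":-52.6},{"jaw":0.3,"tx":33.3,"ty":25.6,"tz":-8.6,"az":-52.6}]'
python3 - <<'E'
from h import *
s=manip.get_state();print(s['qpos'],s['position'],s['ee_rot'],s['width'])
im=grab('wrist');cv2.imwrite('pics/w1.png',im['pixels'])
E
```

```text
[-1.46902995e+00  2.76548241e-01  1.50600585e+00 -1.68612941e-06
  1.36072387e+00 -1.21015134e-01] [ 0.12697475 -0.56027173  0.20471713] [-8.42621952e-04  9.93802090e-01  1.11160678e-01  7.28554413e-06] 0.08533291277051927invalid input at $[0]: expected keys jaw, tx, ty, tz, ax, ay, az
```

View pics/w1.png

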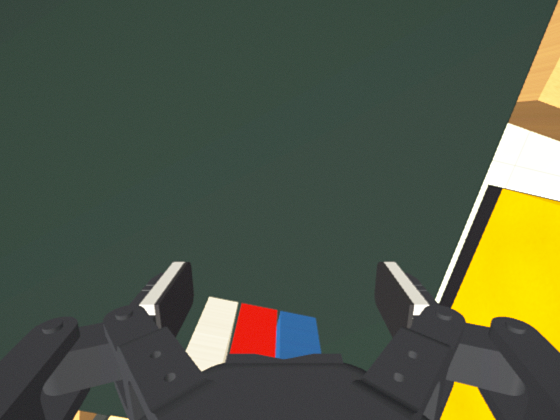

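The call was refused because every row needs all seven keys, so this wrist view shows the start pose: fingertips at (165,290) and (405,290), bare bench between them.

```bash
python3 -m pendant '[{"jaw":1,"tx":11,"ty":8.5,"tz":-2,"ax":0,"ay":0,"az":-10},{"jaw":0.3,"tx":22,"ty":17,"tz":-5,"ax":0,"ay":0,"az":-30},{"jaw":0.3,"tx":33.3,"ty":25.6,"tz":-8.6,"ax":0,"ay":0,"az":-52.6},{"jaw":0.3,"tx":33.3,"ty":25.6,"tz":-8.6,"ax":0,"ay":0,"az":-52.6},{"jaw":0.3,"tx":33.3,"ty":25.6,"tz":-8.6,"ax":0,"ay":0,"az":-52.6},{"jaw":0.3,"tx":33.3,"ty":25.6,"tz":-8.6,"ax":0,"ay":0,"az":-52.6},{"jaw":0.3,"tx":33.3,"ty":25.6,"tz":-8.6,"ax":0,"ay":0,"az":-52.6},{"jaw":0.3,"tx":33.3,"ty":25.6,"tz":-8.6,"ax":0,"ay":0,"az":-52.6},{"jaw":0.3,"tx":33.3,"ty":25.6,"tz":-8.6,"ax":0,"ay":0,"az":-52.6},{"jaw":0.3,"tx":33.3,"ty":25.6,"tz":-8.6,"ax":0,"ay":0,"az":-52.6}]'
python3 - <<'E'
from h import *
s=manip.get_state();print(s['qpos'],s['position'],s['ee_rot'],s['width'])
im=grab('wrist');cv2.imwrite('pics/w2.png',im['pixels'])
print(im['pose'].round(3))
E
```

```text
clock: 1.4
position: [0.4591, -0.306, 0.1198]
ee_rot: [0.0, 0.94, -0.341, -0.0]
contact_force: [0.5, 0.1, -0.8]
width: 0.0556
gripper_force: 0.0
[-7.13337949e-01  3.03118040e-01  1.69000920e+00 -1.07387636e-03
  1.14825561e+00  1.55436881e+00] [ 0.45908828 -0.30600042  0.11979571] [ 4.94928849e-04  9.39976319e-01 -3.41239314e-01 -7.67628108e-05] 0.05559894757383349
[[-0.64  -0.738 -0.213  0.514]
 [-0.768  0.615  0.178 -0.351]
 [ 0.     0.278 -0.961  0.287]
 [ 0.     0.     0.     1.   ]]
```

View pics/w2.png

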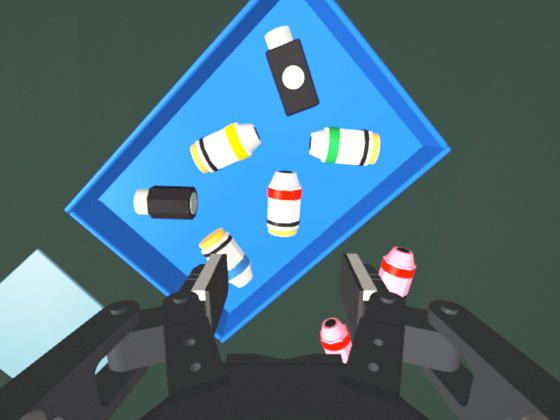

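Wrist view: the red objective lies from lens (286,172) to foot (283,235), between and in line with the fingers; pink look-alikes are outside the tray at (397,272) and (335,338).

```bash
python3 - <<'E'
from h import *
im=ld('wrist'); f=P(im,283,236,.019); t=P(im,286,171,.021); d=t-f
print(f,t,np.linalg.norm(d),np.degrees(np.arctan2(d[1],d[0])),f+d*25/55)
print('turn', 'pad via wrist n/a')
E
python3 -m pendant '[{"jaw":0.3,"tx":0.1,"ty":0.1,"tz":-5,"ax":0,"ay":0,"az":0},{"jaw":0.3,"tx":0.1,"ty":0.1,"tz":-7,"ax":0,"ay":0,"az":0},{"jaw":0.3,"tx":0.1,"ty":0.1,"tz":-7,"ax":0,"ay":0,"az":0}]'
```

```text
[ 0.43635023 -0.28527394  0.019     ] [ 0.48130133 -0.32617929  0.021     ] 0.06080994066993113 -42.30208703978635 [ 0.45678254 -0.30386728  0.01990909]
turn pad via wrist n/a
clock: 1.82
position: [0.4591, -0.3041, 0.0484]
ee_rot: [-0.0, 0.94, -0.342, -0.002]
contact_force: [-0.7, -0.3, 0.4]
width: 0.0553
gripper_force: 0.0
```

```bash
python3 -m pendant '[{"jaw":0.3,"tx":0,"ty":0,"tz":-2.5,"ax":0,"ay":0,"az":0},{"jaw":0.3,"tx":0,"ty":0,"tz":-4,"ax":0,"ay":0,"az":0},{"jaw":0.3,"tx":0,"ty":0,"tz":-4,"ax":0,"ay":0,"az":0},{"jaw":-0.5,"tx":0,"ty":0,"tz":-4,"ax":0,"ay":0,"az":0},{"jaw":-0.5,"tx":0,"ty":0,"tz":-4,"ax":0,"ay":0,"az":0},{"jaw":-0.5,"tx":0,"ty":0,"tz":-4,"ax":0,"ay":0,"az":0},{"jaw":-0.5,"tx":0,"ty":0,"tz":-4,"ax":0,"ay":0,"az":0}]' 30
python3 -c "
from h import *
s=manip.get_state();print(s['qpos'],s['position'],s['ee_rot'],s['width'],s['gripper_force'])"
```

```text
clock: 2.7
position: [0.4612, -0.3039, 0.0098]
ee_rot: [0.0, 0.94, -0.341, 0.0]
contact_force: [-0.1, 0.0, -0.7]
width: 0.0213
gripper_force: 0.0
[-7.08510072e-01  4.21639152e-01  1.82735980e+00 -1.15461411e-04
  8.92113265e-01  1.55747947e+00] [ 0.46118399 -0.30385771  0.00982113] [ 1.26878462e-04  9.40206430e-01 -3.40605063e-01  2.08869790e-04] 0.021267300101974387 0.0
```

```bash
python3 - <<'E'
from h import *
im=grab('wrist'); s=grab('scene')
a=cv2.resize(s['pixels'][195:275,90:190],None,fx=4,fy=4,interpolation=cv2.INTER_CUBIC)
b=cv2.resize(im['pixels'],(400,300)); c=np.zeros((320,800,3),np.uint8); c[:320,:400]=a; c[:300,400:]=b
cv2.imwrite('pics/g1.png',c)
E
```

```text
(no output)
```

View pics/g1.png

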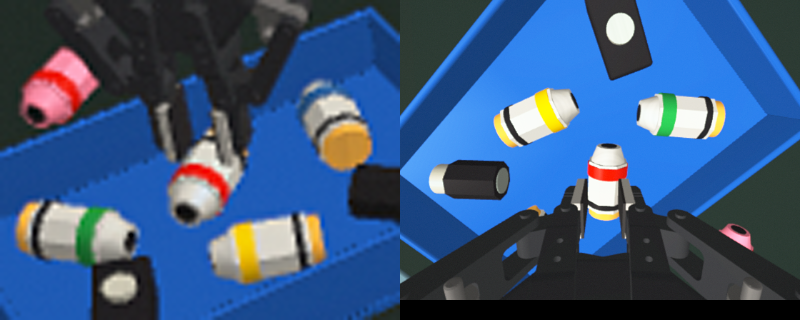

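The fingers look to be around the objective near its foot end (inset right, about (600,190)), but no grip force registers, so I'm checking heights by depth.

```bash
python3 - <<'E'
from h import *
im=ld('wrist'); s=ld('scene')
for v in range(230,335,8):
    print(v,[ (u,*(P(im,u,v)[[0,1,2]]*1000).round().astype(int)) for u in (255,262,285,306,313)])
st=manip.get_state(); print(st['width'],st['gripper_force'],st['position'])
E
```

```text
230 [(255, np.int64(479), np.int64(-296), np.int64(4)), (262, np.int64(477), np.int64(-299), np.int64(4)), (285, np.int64(475), np.int64(-315), np.int64(29)), (306, np.int64(468), np.int64(-323), np.int64(29)), (313, np.int64(465), np.int64(-326), np.int64(26))]
238 [(255, np.int64(476), np.int64(-293), np.int64(4)), (262, np.int64(477), np.int64(-300), np.int64(19)), (285, np.int64(473), np.int64(-313), np.int64(33)), (306, np.int64(465), np.int64(-321), np.int64(31)), (313, np.int64(462), np.int64(-324), np.int64(29))]
246 [(255, np.int64(472), np.int64(-289), np.int64(4)), (262, np.int64(469), np.int64(-292), np.int64(4)), (285, np.int64(469), np.int64(-311), np.int64(33)), (306, np.int64(462), np.int64(-318), np.int64(30)), (313, np.int64(458), np.int64(-320), np.int64(27))]
254 [(255, np.int64(479), np.int64(-300), np.int64(44)), (262, np.int64(474), np.int64(-300), np.int64(36)), (285, np.int64(466), np.int64(-308), np.int64(32)), (306, np.int64(463), np.int64(-318), np.int64(42)), (313, np.int64(461), np.int64(-321), np.int64(43))]
262 [(255, np.int64(478), np.int64(-301), np.
[... 1952 characters left out ...]
.int64(3)), (306, np.int64(413), np.int64(-281), np.int64(4)), (313, np.int64(452), np.int64(-310), np.int64(72))]
326 [(255, np.int64(463), np.int64(-290), np.int64(72)), (262, np.int64(426), np.int64(-255), np.int64(3)), (285, np.int64(417), np.int64(-267), np.int64(4)), (306, np.int64(408), np.int64(-278), np.int64(4)), (313, np.int64(449), np.int64(-308), np.int64(72))]
334 [(255, np.int64(425), np.int64(-248), np.int64(5)), (262, np.int64(422), np.int64(-251), np.int64(4)), (285, np.int64(412), np.int64(-263), np.int64(4)), (306, np.int64(409), np.int64(-278), np.int64(12)), (313, np.int64(409), np.int64(-283), np.int64(17))]
0.02118133327796101 0.0 [ 0.46112271 -0.30380822  0.00965347]
```

```bash
python3 - <<'E'
from h import *
s=ld('scene')
for u in (131,134,136,145,147,149):
    print(u,[(v,*(P(s,u,v)*1000).round().astype(int).tolist()) for v in range(222,245,3)])
E
```

```text
131 [(222, 462, -321, 73), (225, 459, -321, 63), (228, 458, -322, 55), (231, 458, -324, 48), (234, 415, -315, 6), (237, 421, -317, 3), (240, 432, -321, 4), (243, 440, -325, 3)]
134 [(222, 453, -313, 64), (225, 460, -316, 62), (228, 461, -317, 55), (231, 460, -318, 47), (234, 462, -320, 41), (237, 426, -312, 4), (240, 468, -324, 31), (243, 471, -326, 26)]
136 [(222, 446, -307, 56), (225, 451, -309, 53), (228, 452, -311, 46), (231, 454, -313, 40), (234, 443, -311, 24), (237, 465, -318, 34), (240, 468, -320, 29), (243, 476, -323, 28)]
145 [(222, 483, -298, 77), (225, 478, -298, 66), (228, 479, -300, 59), (231, 481, -301, 54), (234, 477, -301, 43), (237, 469, -300, 29), (240, 475, -303, 26), (243, 480, -306, 23)]
147 [(222, 484, -295, 76), (225, 478, -294, 64), (228, 480, -296, 58), (231, 481, -297, 52), (234, 481, -299, 45), (237, 467, -296, 26), (240, 470, -298, 20), (243, 474, -300, 16)]
149 [(222, 481, -290, 72), (225, 482, -291, 66), (228, 480, -292, 57), (231, 477, -292, 47), (234, 473, -292, 36), (237, 461, -290, 19), (240, 465, -292, 14), (243, 461, -292, 3)]
```

Depth from both cameras puts the finger ends at about z = 0.038, well above the reported TCP z of 0.010. So the jaws closed just over the objective. I'll open, go lower in steps and re-measure.

```bash
python3 -m pendant '[{"jaw":0.1,"tx":0,"ty":0,"tz":0,"ax":0,"ay":0,"az":0},{"jaw":0.1,"tx":0,"ty":0,"tz":0,"ax":0,"ay":0,"az":0},{"jaw":0.1,"tx":0,"ty":0,"tz":-0.4,"ax":0,"ay":0,"az":0},{"jaw":0.1,"tx":0,"ty":0,"tz":-0.8,"ax":0,"ay":0,"az":0},{"jaw":0.1,"tx":0,"ty":0,"tz":-0.8,"ax":0,"ay":0,"az":0}]'
cat > tip.py <<'E'
from h import *
s=grab('scene'); st=manip.get_state(); c=st['position']
T=s['pose']; v,u=np.mgrid[0:420,0:560]; d=s['depth']
p=np.stack([(u-s['cx'])/s['fx']*d,(v-s['cy'])/s['fy']*d,d],-1)@T[:3,:3].T+T[:3,3]
from scipy.spatial.transform import Rotation as R
q=st['ee_rot']; M=R.from_quat([q[1],q[2],q[3],q[0]]).as_matrix()
l=(p-c)@M; g=s['pixels'].max(-1)<110
m=(d>0)&g&(abs(l[...,0])<.016)&(abs(l[...,1])<.07)&(l[...,2]>-.09)&(l[...,2]<.02)
print('dark pts local z (mm) hist',np.histogram(l[m][:,2]*1000,bins=np.arange(-90,25,6)))
print(c,st['width'],st['contact_force'])
E
python3 tip.py
```

```text
clock: 3.42
position: [0.4607, -0.3035, 0.001]
ee_rot: [-0.0, 0.94, -0.341, -0.001]
contact_force: [-0.7, 0.2, 0.5]
width: 0.0473
gripper_force: 0.0
dark pts local z (mm) hist (array([ 86, 139,  72,  34,  29,  37,  31,  36,  29,  29,   8,   2,   1,
         0,   1,   0,   0,   0,   0]), array([-90, -84, -78, -72, -66, -60, -54, -48, -42, -36, -30, -24, -18,
       -12,  -6,   0,   6,  12,  18,  24]))
[ 0.4608663  -0.30363342  0.00116266] 0.04688094590518398 [ 0.4641743  -0.28126073 -0.6702415 ]
```

```bash
python3 -m pendant '[{"jaw":0.1,"tx":0,"ty":0,"tz":-0.5,"ax":0,"ay":0,"az":0},{"jaw":0.1,"tx":0,"ty":0,"tz":-1.0,"ax":0,"ay":0,"az":0},{"jaw":0.1,"tx":0,"ty":0,"tz":-1.4,"ax":0,"ay":0,"az":0},{"jaw":0.1,"tx":0,"ty":0,"tz":-1.4,"ax":0,"ay":0,"az":0}]'; python3 tip.py
```

```text
clock: 3.98
position: [0.4607, -0.3036, -0.013]
ee_rot: [-0.0, 0.94, -0.341, -0.0]
contact_force: [-1.7, -0.2, 0.0]
width: 0.047
gripper_force: 0.0
dark pts local z (mm) hist (array([ 91, 123,  73,  35,  27,  38,  34,  42,  37,  17,   8,   0,   1,
         0,   0,   0,   0,   0,   0]), array([-90, -84, -78, -72, -66, -60, -54, -48, -42, -36, -30, -24, -18,
       -12,  -6,   0,   6,  12,  18,  24]))
[ 0.46093159 -0.30372231 -0.01270967] 0.0468841155602922 [-0.14774475 -0.65660951 -0.34778525]
```

```bash
python3 -m pendant '[{"jaw":0.1,"tx":-0.1,"ty":0,"tz":-0.4,"ax":0,"ay":0,"az":0},{"jaw":0.1,"tx":-0.1,"ty":0,"tz":-0.4,"ax":0,"ay":0,"az":0},{"jaw":-0.6,"tx":-0.1,"ty":0,"tz":-0.4,"ax":0,"ay":0,"az":0},{"jaw":-0.6,"tx":-0.1,"ty":0,"tz":-0.4,"ax":0,"ay":0,"az":0},{"jaw":-0.6,"tx":-0.1,"ty":0,"tz":-0.4,"ax":0,"ay":0,"az":0},{"jaw":-0.6,"tx":-0.1,"ty":0,"tz":-0.4,"ax":0,"ay":0,"az":0}]' 30
```

```text
clock: 4.78
position: [0.4602, -0.304, -0.0163]
ee_rot: [0.0, 0.94, -0.341, 0.0]
contact_force: [-0.4, -0.0, 2.0]
width: 0.0273
gripper_force: 30.3
```

```bash
python3 -m pendant '[{"jaw":-0.6,"tx":0,"ty":0,"tz":2,"ax":0,"ay":0,"az":0},{"jaw":-0.6,"tx":0,"ty":0,"tz":6,"ax":0,"ay":0,"az":0},{"jaw":-0.6,"tx":0,"ty":0,"tz":10,"ax":0,"ay":0,"az":0},{"jaw":-0.6,"tx":2,"ty":8,"tz":12,"ax":0,"ay":0,"az":10},{"jaw":-0.6,"tx":3,"ty":14,"tz":12,"ax":0,"ay":0,"az":20},{"jaw":-0.6,"tx":4,"ty":20,"tz":12,"ax":0,"ay":0,"az":30},{"jaw":-0.6,"tx":4.2,"ty":25,"tz":11,"ax":0,"ay":0,"az":40},{"jaw":-0.6,"tx":4.2,"ty":29,"tz":7,"ax":0,"ay":0,"az":40},{"jaw":-0.6,"tx":4.2,"ty":29,"tz":3,"ax":0,"ay":0,"az":40},{"jaw":-0.6,"tx":4.2,"ty":29,"tz":3,"ax":0,"ay":0,"az":40}]'
python3 - <<'E'
from h import *
s=manip.get_state();print(s['qpos'].round(4),s['position'],s['width'],s['gripper_force'])
im=grab('scene');cv2.imwrite('pics/s2.png',im['pixels'][120:330,60:460].repeat(2,0).repeat(2,1)[:420,:800])
E
```

```text
clock: 6.02
position: [0.4989, -0.0126, 0.0111]
ee_rot: [-0.001, 1.0, 0.002, -0.004]
contact_force: [-0.4, -0.5, -0.5]
width: 0.0271
gripper_force: 30.2
[-1.6470e-01  3.6060e-01  1.9358e+00 -2.0000e-04  8.5280e-01  1.4019e+00] [ 0.49885071 -0.01263622  0.01112191] 0.027119069939283272 30.153626420069486
```

View pics/s2.png

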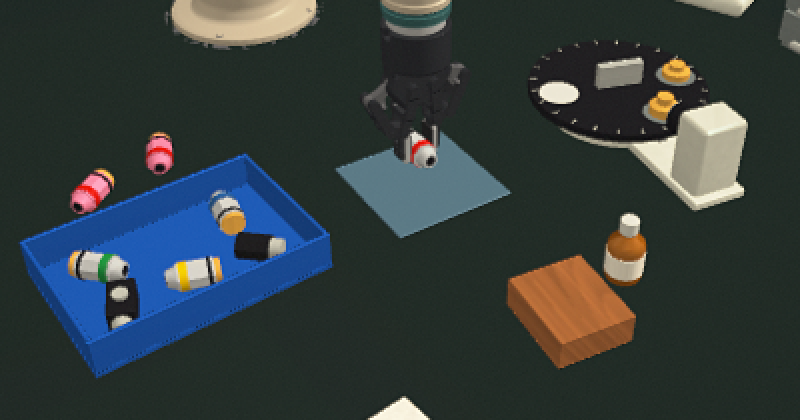

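The picture shows the red objective held above the mat at (423,150), lens outward; the other parts, the box and the bottle are undisturbed. Now laying it down.

```bash
python3 -m pendant '[{"jaw":-0.6,"tx":0,"ty":0,"tz":-1.5,"ax":0,"ay":0,"az":0},{"jaw":-0.6,"tx":0,"ty":0,"tz":-2.4,"ax":0,"ay":0,"az":0},{"jaw":-0.6,"tx":0,"ty":0,"tz":-2.6,"ax":0,"ay":0,"az":0},{"jaw":-0.6,"tx":0,"ty":0,"tz":-2.75,"ax":0,"ay":0,"az":0},{"jaw":-0.6,"tx":0,"ty":0,"tz":-2.8,"ax":0,"ay":0,"az":0},{"jaw":-0.6,"tx":0,"ty":0,"tz":-2.8,"ax":0,"ay":0,"az":0}]'
```

```text
clock: 6.82
position: [0.5022, -0.0139, -0.0142]
ee_rot: [0.0, 1.0, 0.001, 0.0]
contact_force: [0.0, -0.1, -0.6]
width: 0.0275
gripper_force: 30.2
```

```bash
python3 -m pendant '[{"jaw":-0.6,"tx":0,"ty":0,"tz":-0.1,"ax":0,"ay":0,"az":0},{"jaw":-0.6,"tx":0,"ty":0,"tz":-0.2,"ax":0,"ay":0,"az":0},{"jaw":-0.6,"tx":0,"ty":0,"tz":-0.25,"ax":0,"ay":0,"az":0},{"jaw":-0.6,"tx":0,"ty":0,"tz":-0.25,"ax":0,"ay":0,"az":0}]'
```

```text
clock: 7.32
position: [0.502, -0.0138, -0.017]
ee_rot: [0.0, 1.0, 0.001, -0.0]
contact_force: [0.2, 0.7, -1.2]
width: 0.0274
gripper_force: 30.2
```

```bash
python3 -m pendant '[{"jaw":-0.6,"tx":0,"ty":0,"tz":-0.05,"ax":0,"ay":0,"az":0},{"jaw":-0.6,"tx":0,"ty":0,"tz":-0.08,"ax":0,"ay":0,"az":0},{"jaw":-0.6,"tx":0,"ty":0,"tz":-0.08,"ax":0,"ay":0,"az":0}]'; python3 -m pendant '[{"jaw":-0.2,"tx":0,"ty":0,"tz":0,"ax":0,"ay":0,"az":0},{"jaw":0.1,"tx":0,"ty":0,"tz":0,"ax":0,"ay":0,"az":0},{"jaw":0.1,"tx":0,"ty":0,"tz":0,"ax":0,"ay":0,"az":0},{"jaw":0.1,"tx":0,"ty":0,"tz":3,"ax":0,"ay":0,"az":0},{"jaw":0.1,"tx":0,"ty":0,"tz":8,"ax":0,"ay":0,"az":0},{"jaw":0.1,"tx":0,"ty":0,"tz":12,"ax":0,"ay":0,"az":0},{"jaw":0.1,"tx":0,"ty":0,"tz":12,"ax":0,"ay":0,"az":0}]'
```

```text
clock: 7.7
position: [0.5021, -0.0138, -0.0173]
ee_rot: [0.0, 1.0, 0.001, 0.0]
contact_force: [-1.6, -0.2, 5.0]
width: 0.0271
gripper_force: 30.9
clock: 8.57
position: [0.5048, -0.0142, 0.1054]
ee_rot: [0.001, 1.0, 0.001, 0.004]
contact_force: [0.0, 0.1, -1.2]
width: 0.0468
gripper_force: 0.0
```

```bash
python3 -m pendant '[{"jaw":0.1,"tx":0,"ty":0,"tz":0,"ax":0,"ay":10,"az":0},{"jaw":0.1,"tx":0,"ty":0,"tz":0,"ax":0,"ay":20,"az":0},{"jaw":0.1,"tx":0,"ty":0,"tz":0,"ax":0,"ay":30,"az":0},{"jaw":0.1,"tx":0,"ty":0,"tz":0,"ax":0,"ay":30,"az":0}]'
cat >> tip.py <<'E'
print(st['qpos'].round(4).tolist(),st['ee_rot'].round(4).tolist())
E
python3 tip.py
python3 - <<'E'
from h import *
im=grab('top'); 
T=im['pose']; v,u=np.mgrid[0:420,0:560]; d=im['depth']
p=np.stack([(u-im['cx'])/im['fx']*d,(v-im['cy'])/im['fy']*d,d],-1)@T[:3,:3].T+T[:3,3]
# turntable
px=im['pixels'].astype(int)
m=(px.min(-1)>150)&(abs(p[...,2]-.04)<.008)&(np.hypot(p[...,0]-.507,p[...,1]-.285)<.108)
q=np.array([P(im,a,b,.037) for a,b in zip(u[m],v[m])]); c=q[np.hypot(q[:,0]-.507,q[:,1]-.285)>.05].mean(0)
print('pad',c,m.sum(),'az',np.degrees(np.arctan2(c[1]-.285,c[0]-.507)))
s=ld('scene'); np.savez('/tmp/x',1)
T=s['pose'];d=s['depth'];p=np.stack([(u-s['cx'])/s['fx']*d,(v-s['cy'])/s['fy']*d,d],-1)@T[:3,:3].T+T[:3,3]
m=(abs(p[...,0]-.502)<.05)&(abs(p[...,1]+.013)<.04)&(p[...,2]>.012)&(p[...,2]<.04)
print('obj pts',m.sum(),p[m].min(0),p[m].max(0))
# camera box top
m=(abs(p[...,2]-.098)<.006)&(np.hypot(p[...,0]-.68,p[...,1]-.26)<.09);print('cam top',p[m].mean(0),m.sum(),p[m].min(0),p[m].max(0))
E
```

```text
clock: 9.07
position: [0.5028, -0.0138, 0.097]
ee_rot: [-0.001, 0.965, 0.002, -0.262]
contact_force: [-0.3, -0.8, -0.1]
width: 0.0472
gripper_force: 0.0
dark pts local z (mm) hist (array([24, 56, 45, 19, 18, 20, 20, 29, 23, 16, 12,  1,  0,  0,  0,  0,  0,
        0,  0]), array([-90, -84, -78, -72, -66, -60, -54, -48, -42, -36, -30, -24, -18,
       -12,  -6,   0,   6,  12,  18,  24]))
[ 0.50158832 -0.0136954   0.09913749] 0.04699456038187512 [-0.00318543  0.23023987  0.6082558 ]
[-0.1194, 0.5672, 1.4371, -0.0599, 1.6626, 1.4586] [-0.0007, 0.9653, 0.0016, -0.2612]Traceback (most recent call last):
  File "<stdin>", line 8, in <module>
IndexError: too many indices for array: array is 1-dimensional, but 2 were indexed
```

```bash
cat > tt.py <<'E'
from h import *
def cloud(s):
    v,u=np.mgrid[0:420,0:560]; T=s['pose'];d=s['depth']
    return np.stack([(u-s['cx'])/s['fx']*d,(v-s['cy'])/s['fy']*d,d],-1)@T[:3,:3].T+T[:3,3]
for n in ('scene','top'):
    im=ld(n); p=cloud(im); px=im['pixels'].astype(int)
    r=np.hypot(p[...,0]-.507,p[...,1]-.285)
    D=(r<.1)&(p[...,2]>.03)&(p[...,2]<.046)
    m=D&(px.min(-1)>120)&(r>.05); q=p[m]
    print(n,D.sum(),m.sum(),px[D].max() if D.any() else '')
    if m.sum(): c=q.mean(0); print(' pad',c.round(4),'az',np.degrees(np.arctan2(c[1]-.285,c[0]-.507)).round(1), np.ptp(q,0).round(3))
    m=(r<.05)&(p[...,2]>.06)&(p[...,2]<.075)
    if m.sum()>3:
        q=p[m];w=np.linalg.svd(q[:,:2]-q[:,:2].mean(0))[2][0];print(' bar',q.mean(0).round(4),m.sum(),np.degrees(np.arctan2(w[1],w[0])).round(1)%180)
    m=(abs(p[...,2]-.1)<.006)&(np.hypot(p[...,0]-.68,p[...,1]-.26)<.07)
    if m.any(): print(' camtop',p[m].mean(0).round(3),m.sum(),p[m].min(0).round(3),p[m].max(0).round(3))
    m=(abs(p[...,0]-.502)<.05)&(abs(p[...,1]+.013)<.03)&(p[...,2]>.012)&(p[...,2]<.04)
    if m.any(): print(' obj',m.sum(),p[m].mean(0).round(4),p[m].min(0).round(4),p[m].max(0).round(4))
E
python3 tt.py
```

```text
scene 2066 198 253
 pad [0.4986 0.2335 0.0371] az -99.3 [0.146 0.187 0.008]
 bar [0.5104 0.2827 0.0658] 116 71.3
 camtop [0.694 0.252 0.099] 360 [0.664 0.22  0.094] [0.721 0.287 0.103]
 obj 255 [ 0.5082 -0.0193  0.0254] [ 0.4725 -0.0307  0.0123] [ 5.328e-01 -3.000e-04  3.550e-02]
top 1951 98 233
 pad [0.5609 0.3156 0.0371] az 29.6 [0.118 0.117 0.012]
 camtop [0.689 0.255 0.099] 469 [0.662 0.225 0.094] [0.716 0.288 0.106]
```

```bash
cat > kin.py <<'E'
import numpy as np
from scipy.optimize import least_squares
from scipy.spatial.transform import Rotation as R
S=[([-1.46903,.27655,1.50601,0,1.36072,-.12102],(.12697,-.56027,.20472)),
([-.71334,.30312,1.69001,-.00107,1.14826,1.55437],(.45909,-.30600,.11980)),
([-.70851,.42164,1.82736,-.0001,.89211,1.55748],(.46118,-.30386,.00982)),
([-.1647,.3606,1.9358,-.0002,.8528,1.4019],(.49885,-.01264,.01112)),
([-.1194,.5672,1.4371,-.0599,1.6626,1.4586],(.5016,-.0137,.0991))]
def fk(q,x,s4=1):
    H,a,b,e,L,c=x; r=lambda ax,t:R.from_euler(ax,t).as_matrix()
    A=r('z',q[0]);B=r('y',q[1]);C=r('y',q[1]+q[2]);W=r('z',s4*q[3])@r('y',q[4])
    p=A@(np.array([0,L,H])+B@[0,0,a]+C@(np.array([e,0,b])+W@[0,0,c]))
    return p,A@C@W@r('z',q[5]+np.pi/2)
def fit(s4): return least_squares(lambda x:np.concatenate([fk(q,x,s4)[0]-p for q,p in S]),[.3,.4,.4,0,.07,.2])
lo=np.array([-2.89,-.75,.22,-1.18,.11,-2.7]);hi=np.array([2.89,2.08,2.7,4.32,2.71,2.7])
def ik(p,M,x,s4,q0):
    def f(q):
        pp,MM=fk(q,x,s4); return np.concatenate([(pp-p)*5,R.from_matrix(MM@M.T).as_rotvec()])
    return least_squares(f,np.clip(q0,lo+.01,hi-.01),bounds=(lo,hi))
E
python3 - <<'E'
from kin import *
for s4 in (1,-1):
    f=fit(s4); print(s4,f.x.round(4),np.abs(f.fun).max()); print(R.from_matrix(fk(S[4][0],f.x,s4)[1]).as_quat())
    print([round(v,4) for v in np.abs(f.fun)])
E
```

```text
1 [0.1367 0.6299 0.4211 0.0605 0.0694 0.3904] 3.757477522256525e-05
[ 9.65283358e-01  1.61456387e-03 -2.61199115e-01 -6.73804993e-04]
[np.float64(0.0), np.float64(0.0), np.float64(0.0), np.float64(0.0), np.float64(0.0), np.float64(0.0), np.float64(0.0), np.float64(0.0), np.float64(0.0), np.float64(0.0), np.float64(0.0), np.float64(0.0), np.float64(0.0), np.float64(0.0), np.float64(0.0)]
-1 [0.1392 0.5694 0.43   0.0382 0.0604 0.3511] 0.03435338619498207
[ 0.96524668 -0.00856805 -0.25438008 -0.05929762]
[np.float64(0.0093), np.float64(0.0021), np.float64(0.0034), np.float64(0.006), np.float64(0.0058), np.float64(0.0006), np.float64(0.0087), np.float64(0.0043), np.float64(0.0017), np.float64(0.0011), np.float64(0.0088), np.float64(0.0042), np.float64(0.0088), np.float64(0.0344), np.float64(0.0018)]
```

```bash
cat > scan.py <<'E'
from kin import *
x=fit(1).x; rng=np.random.default_rng(0)
pad=np.array([.4825,.2092,.062])
for tau in (15,30,40):
  for phi in range(-90,181,30):
    t=np.radians(tau);f=np.radians(phi)
    d=np.array([np.cos(t)*np.cos(f),np.cos(t)*np.sin(f),-np.sin(t)])
    best=[]
    for s in (1,-1):
        y=s*np.array([-np.sin(f),np.cos(f),0]);M=np.stack([np.cross(y,d),y,d],1)
        for k in range(14):
            r=ik(pad+.036*d,M,x,1,rng.uniform(np.maximum(lo,[-1,-.3,.5,-1.2,.1,-2.7]),np.minimum(hi,[1.5,1.5,2.6,4.3,2.7,2.7])))
            if r.cost<1e-7:
                mg=np.minimum(r.x-lo,hi-r.x).min(); best.append((round(mg,2),s,tuple(float(v) for v in r.x.round(2))))
    best=sorted(set(best),reverse=True)[:3]
    print(tau,phi,best)
E
python3 scan.py
```

```text
15 -90 [(np.float64(0.37), 1, (0.76, 0.93, 1.51, -0.81, 1.8, 1.07)), (np.float64(0.37), -1, (0.76, 0.93, 1.51, -0.81, 1.8, -2.07))]
15 -60 [(np.float64(0.06), 1, (0.9, 0.83, 1.87, -1.12, 1.49, 1.16)), (np.float64(0.06), -1, (0.9, 0.83, 1.87, -1.12, 1.49, -1.98))]
15 -30 []
15 0 []
15 30 []
15 60 [(np.float64(0.17), 1, (-0.49, 0.86, 2.53, 1.67, 1.33, 1.31)), (np.float64(0.17), -1, (-0.49, 0.86, 2.53, 1.67, 1.33, -1.83))]
15 90 [(np.float64(0.6), 1, (-0.41, 0.8, 2.1, 1.11, 1.41, 1.8)), (np.float64(0.6), -1, (-0.41, 0.8, 2.1, 1.11, 1.41, -1.34))]
15 120 [(np.float64(0.99), -1, (-0.24, 0.87, 1.71, 0.78, 1.71, -1.17)), (np.float64(0.73), 1, (-0.24, 0.87, 1.71, 0.78, 1.71, 1.97))]
15 150 [(np.float64(0.7), 1, (-0.04, 0.97, 1.38, 0.52, 2.01, 1.95)), (np.float64(0.7), -1, (-0.04, 0.97, 1.38, 0.52, 2.01, -1.2))]
15 180 [(np.float64(0.48), 1, (0.17, 1.05, 1.16, 0.2, 2.23, 1.74)), (np.float64(0.48), -1, (0.17, 1.05, 1.16, 0.2, 2.23, -1.4))]
30 -90 [(np.float64(0.47), 1, (0.72, 0.79, 1.56, -0.71, 1.62, 1.01)), (np.float64(0.47), -1, (0.72, 0.79, 1.56, -0.71, 1.62, -2.13))]
30 -60 [(np.float64(0.
[... 1411 characters left out ...]
, (0.02, 0.41, 2.59, 2.57, 0.75, -1.47))]
40 60 [(np.float64(0.31), 1, (-0.28, 0.43, 2.39, 1.54, 0.84, 2.0)), (np.float64(0.31), -1, (-0.28, 0.43, 2.39, 1.54, 0.84, -1.14))]
40 90 [(np.float64(0.63), -1, (-0.27, 0.53, 2.07, 0.97, 1.11, -0.98)), (np.float64(0.54), 1, (-0.27, 0.53, 2.07, 0.97, 1.11, 2.16))]
40 120 [(np.float64(0.94), -1, (-0.15, 0.64, 1.76, 0.65, 1.42, -1.01)), (np.float64(0.57), 1, (-0.15, 0.64, 1.76, 0.65, 1.42, 2.13))]
40 150 [(np.float64(1.02), -1, (0.01, 0.74, 1.5, 0.4, 1.69, -1.16)), (np.float64(0.72), 1, (0.01, 0.74, 1.5, 0.4, 1.69, 1.98))]
40 180 [(np.float64(0.85), 1, (0.18, 0.81, 1.33, 0.15, 1.86, 1.73)), (np.float64(0.85), -1, (0.18, 0.81, 1.33, 0.15, 1.86, -1.41))]
```

```bash
python3 -m pendant '[{"jaw":0.1,"tx":1.1,"ty":0,"tz":-3,"ax":0,"ay":0,"az":0},{"jaw":0.1,"tx":1.1,"ty":0,"tz":-5.9,"ax":0,"ay":0,"az":0},{"jaw":0.1,"tx":1.1,"ty":0,"tz":-5.9,"ax":0,"ay":0,"az":0},{"jaw":0.1,"tx":0.1,"ty":-0.1,"tz":-7.7,"ax":0,"ay":0,"az":0},{"jaw":0.1,"tx":-0.9,"ty":-0.1,"tz":-9.4,"ax":0,"ay":0,"az":0},{"jaw":0.1,"tx":-1.3,"ty":-0.1,"tz":-10.1,"ax":0,"ay":0,"az":0},{"jaw":0.1,"tx":-1.3,"ty":-0.1,"tz":-10.1,"ax":0,"ay":0,"az":0}]'; python3 tip.py
```

```text
clock: 10.05
position: [0.4889, -0.0149, 0.0025]
ee_rot: [-0.0, 0.966, 0.001, -0.258]
contact_force: [0.4, -0.6, -0.6]
width: 0.047
gripper_force: 0.0
dark pts local z (mm) hist (array([22, 43, 27, 12, 13, 15, 18, 11, 25,  9,  5,  0,  1,  1,  3,  6,  4,
        2,  0]), array([-90, -84, -78, -72, -66, -60, -54, -48, -42, -36, -30, -24, -18,
       -12,  -6,   0,   6,  12,  18,  24]))
[ 0.48957666 -0.01491136  0.00248022] 0.047042810898174046 [-0.56719193 -0.79133816  1.72210378]
[-0.1232, 0.6444, 1.5643, -0.0621, 1.4512, 1.4685] [-0.0002, 0.9662, 0.0014, -0.2578]
```

```bash
python3 -m pendant '[{"jaw":0.1,"tx":-0.4,"ty":0,"tz":-0.7,"ax":0,"ay":0,"az":0},{"jaw":0.1,"tx":-0.65,"ty":0,"tz":-1.2,"ax":0,"ay":0,"az":0},{"jaw":0.1,"tx":-0.7,"ty":0,"tz":-1.3,"ax":0,"ay":0,"az":0},{"jaw":0.1,"tx":-0.7,"ty":0,"tz":-1.3,"ax":0,"ay":0,"az":0}]'; python3 -m pendant '[{"jaw":-0.6,"tx":0,"ty":0,"tz":0,"ax":0,"ay":0,"az":0},{"jaw":-0.6,"tx":0,"ty":0,"tz":0,"ax":0,"ay":0,"az":0},{"jaw":-0.6,"tx":0,"ty":0,"tz":0,"ax":0,"ay":0,"az":0},{"jaw":-0.6,"tx":0,"ty":0,"tz":0,"ax":0,"ay":0,"az":0}]' 40
```

```text
clock: 10.6
position: [0.482, -0.0148, -0.0119]
ee_rot: [-0.0, 0.966, 0.001, -0.259]
contact_force: [-0.3, -0.5, 0.8]
width: 0.0468
gripper_force: 0.0
clock: 11.1
position: [0.4824, -0.0149, -0.0116]
ee_rot: [-0.0, 0.966, 0.001, -0.258]
contact_force: [1.4, 0.2, 1.9]
width: 0.0271
gripper_force: 40.8
```

```bash
cat > path.py <<'E'
from kin import *
import sys
from rig import manip
x=fit(1).x; st=manip.get_state(); q=st['qpos']; p0,M0=fk(q,x); print('fk err',p0-st['position'])
phi=float(sys.argv[1]); rv=(R.from_euler('z',phi,degrees=True)*R.from_euler('y',-90,degrees=True)).as_rotvec(degrees=True); print('rotvec',rv,np.linalg.norm(rv))
d=np.array([-.5,0,-.866]); O=np.array(st['position'])-.0355*d; print('origin est',O)
pf=np.array([.4825,.2092,.062+.10])
def tcp(Oi,Ri): return Oi+.0355*(Ri@d)
lift=O+[0,0,.16]
for k in range(0,15):
    t=k/14; Ri=R.from_rotvec(rv*t,degrees=True); Oi=lift*(1-t)+pf*t; pp=tcp(Oi,Ri.as_matrix())
    if k==0:
        for s in (.5,1): q=ik(p0+np.array([0,0,.16])*s,M0,x,1,q).x
    r=ik(pp,Ri.as_matrix()@M0,x,1,q); dq=np.abs(r.x-q).max(); q=r.x
    print(k,'shift cm',((pp-p0)*100).round(1),'rv',(rv*t).round(0),'err',round(r.cost,6),q.round(2),round(dq,2))
E
python3 path.py 90
```

```text
fk err [ 1.93152519e-05 -9.94829325e-06 -9.79803787e-06]
rotvec [ 69.2820323 -69.2820323  69.2820323] 119.99999999999999
origin est [ 0.50015225 -0.01486096  0.01914052]
0 shift cm [-0.  0. 16.] rv [ 0. -0.  0.] err 0.0 [-0.12  0.5   1.43 -0.06  1.73  1.45] 0.0
1 shift cm [ 0.1  1.7 15.7] rv [ 5. -5.  5.] err 0.0 [-0.13  0.45  1.48 -0.02  1.65  1.34] 0.11
2 shift cm [ 0.3  3.5 15.5] rv [ 10. -10.  10.] err 0.0 [-0.13  0.4   1.54  0.04  1.57  1.22] 0.12
3 shift cm [ 0.4  5.3 15.3] rv [ 15. -15.  15.] err 0.0 [-0.14  0.36  1.59  0.1   1.49  1.08] 0.13
4 shift cm [ 0.5  7.1 15.2] rv [ 20. -20.  20.] err 0.0 [-0.16  0.33  1.65  0.17  1.42  0.94] 0.14
5 shift cm [ 0.6  8.9 15.1] rv [ 25. -25.  25.] err 0.0 [-0.18  0.3   1.7   0.24  1.35  0.78] 0.16
6 shift cm [ 0.7 10.8 15. ] rv [ 30. -30.  30.] err 0.0 [-0.21  0.27  1.75  0.33  1.3   0.61] 0.17
7 shift cm [ 0.7 12.7 15. ] rv [ 35. -35.  35.] err 0.0 [-0.23  0.26  1.8   0.42  1.26  0.43] 0.18
8 shift cm [ 0.7 14.5 15. ] rv [ 40. -40.  40.] err 0.0 [-0.26  0.26  1.85  0.52  1.23  0.23] 0.19
9 shift cm [ 0.7 16.4 15. ] rv [ 45. -45.  45.] err 0.0 [-0.29  0.26  1.89  0.62  1.22  0.03] 0.2
10 shift cm [ 0.7 18.2 15.1] rv [ 49. -49.  49.] err 0.0 [-0.31  0.28  1.93  0.71  1.22 -0.17] 0.2
11 shift cm [ 0.6 20.1 15.2] rv [ 54. -54.  54.] err 0.0 [-0.33  0.31  1.97  0.8   1.24 -0.37] 0.2
12 shift cm [ 0.4 21.9 15.3] rv [ 59. -59.  59.] err 0.0 [-0.34  0.35  1.99  0.87  1.27 -0.56] 0.19
13 shift cm [ 0.2 23.7 15.4] rv [ 64. -64.  64.] err 0.0 [-0.35  0.39  2.01  0.94  1.31 -0.75] 0.19
14 shift cm [ 0.  25.5 15.6] rv [ 69. -69.  69.] err 0.0 [-0.34  0.44  2.02  0.99  1.36 -0.93] 0.18
```

```bash
python3 -m pendant '[{"jaw":-0.6,"tx":0,"ty":0,"tz":2,"ax":0,"ay":0,"az":0},{"jaw":-0.6,"tx":0,"ty":0,"tz":7,"ax":0,"ay":0,"az":0},{"jaw":-0.6,"tx":0,"ty":0,"tz":12,"ax":0,"ay":0,"az":0},{"jaw":-0.6,"tx":0,"ty":0,"tz":15.5,"ax":0,"ay":0,"az":0},{"jaw":-0.6,"tx":0.1,"ty":1.7,"tz":15.7,"ax":5,"ay":-5,"az":5},{"jaw":-0.6,"tx":0.3,"ty":3.5,"tz":15.5,"ax":10,"ay":-10,"az":10},{"jaw":-0.6,"tx":0.4,"ty":5.3,"tz":15.3,"ax":15,"ay":-15,"az":15},{"jaw":-0.6,"tx":0.5,"ty":7.1,"tz":15.2,"ax":20,"ay":-20,"az":20},{"jaw":-0.6,"tx":0.6,"ty":8.9,"tz":15.1,"ax":25,"ay":-25,"az":25},{"jaw":-0.6,"tx":0.7,"ty":10.8,"tz":15,"ax":30,"ay":-30,"az":30}]'
python3 -m pendant '[{"jaw":-0.6,"tx":0,"ty":1.9,"tz":0,"ax":5,"ay":-5,"az":5},{"jaw":-0.6,"tx":0,"ty":3.7,"tz":0,"ax":10,"ay":-10,"az":10},{"jaw":-0.6,"tx":0,"ty":5.6,"tz":0,"ax":15,"ay":-15,"az":15},{"jaw":-0.6,"tx":0,"ty":7.4,"tz":0.1,"ax":20,"ay":-20,"az":20},{"jaw":-0.6,"tx":-0.1,"ty":9.3,"tz":0.2,"ax":25,"ay":-25,"az":25},{"jaw":-0.6,"tx":-0.3,"ty":11.1,"tz":0.3,"ax":30,"ay":-30,"az":30},{"jaw":-0.6,"tx":-0.5,"ty":12.9,"tz":0.4,"ax":35,"ay":-35,"az":35},{"jaw":-0.6,"tx":-0.7,"ty":14.7,"tz":0.6,"ax":39.28,"ay":-39.28,"az":39.28},{"jaw":-0.6,"tx":-0.7,"ty":14.7,"tz":0.6,"ax":39.28,"ay":-39.28,"az":39.28},{"jaw":-0.6,"tx":-0.7,"ty":14.7,"tz":0.6,"ax":39.28,"ay":-39.28,"az":39.28}]'
cat > rep.py <<'E'
from h import *
from scipy.spatial.transform import Rotation as R
im=grab('scene'); grab('top')
st=manip.get_state(); q=st['ee_rot']; M=R.from_quat([q[1],q[2],q[3],q[0]]).as_matrix(); p=st['position']
print('q',st['qpos'].round(2),'p',p.round(4)); print('d',M[:,2].round(4),'y',M[:,1].round(4),'lens',(M@[.866,0,-.5]).round(4),'O',(p-.0355*M[:,2]).round(4))
E
python3 rep.py; python3 tt.py
```

```text
clock: 12.35
position: [0.4885, 0.0938, 0.1383]
ee_rot: [-0.179, 0.933, 0.313, 0.013]
contact_force: [-0.3, -0.1, -0.1]
width: 0.0271
gripper_force: 40.5
clock: 13.6
position: [0.4821, 0.2399, 0.1442]
ee_rot: [-0.353, 0.612, 0.613, 0.353]
contact_force: [-1.0, -0.2, -0.2]
width: 0.0269
gripper_force: 40.6
q [-0.34  0.44  2.02  0.99  1.36 -0.92] p [0.4822 0.2399 0.1446]
d [ 0.0009  0.8653 -0.5012] y [1.0e+00 9.0e-04 3.3e-03] lens [-0.0033  0.0014  1.    ] O [0.4822 0.2092 0.1624]
scene 2079 201 254
 pad [0.4983 0.2328 0.0371] az -99.5 [0.146 0.188 0.008]
 bar [0.5108 0.2824 0.0661] 119 70.5
 camtop [0.694 0.252 0.099] 349 [0.663 0.223 0.094] [0.719 0.286 0.103]
top 4023 187 245
 pad [0.5309 0.2767 0.0365] az -19.1 [0.14  0.192 0.013]
 bar [0.5069 0.284  0.0678] 135 71.7
 camtop [0.688 0.255 0.099] 474 [0.635 0.225 0.094] [0.715 0.285 0.106]
```

```bash
cat > obj.py <<'E'
import sys; from tt import cloud; from h import *
cx,cy,z0,z1=map(float,sys.argv[1:5])
for n in ('scene','top'):
    im=ld(n); p=cloud(im); px=im['pixels'].astype(int)
    m=(np.hypot(p[...,0]-cx,p[...,1]-cy)<.035)&(p[...,2]>z0)&(p[...,2]<z1)
    hsv=cv2.cvtColor(im['pixels'],cv2.COLOR_BGR2HSV); 
    red=m&((hsv[...,0]<6)|(hsv[...,0]>174))&(hsv[...,1]>150)&(hsv[...,2]>80)
    brass=m&(abs(hsv[...,0].astype(int)-18)<8)&(hsv[...,1]>100)&(hsv[...,2]>100)
    wh=m&(hsv[...,1]<60)&(hsv[...,2]>120)
    for k,a in (('red',red),('brass',brass),('white',wh)):
        if a.sum()>3: print(n,k,a.sum(),'mean',p[a].mean(0).round(4),'min',p[a].min(0).round(3),'max',p[a].max(0).round(3))
    if wh.any(): print(' top z>max-5:',p[wh&(p[...,2]>p[wh][:,2].max()-.006)].mean(0).round(4))
E
sed -i 's/^for n in/if __name__=="__main__":\n  for n in/; ' tt.py; python3 - <<'E'
L=open('tt.py').read().split('\n'); i=[k for k,l in enumerate(L) if l.startswith('  for n in')][0]
open('tt.py','w').write('\n'.join(L[:i+1]+['  '+l for l in L[i+1:]]))
E
python3 obj.py .482 .209 .12 .21
```

```text
scene red 11 mean [0.4953 0.2114 0.1767] min [0.49  0.2   0.172] max [0.501 0.223 0.18 ]
scene brass 21 mean [0.4888 0.2038 0.1393] min [0.476 0.198 0.136] max [0.495 0.217 0.143]
scene white 87 mean [0.4896 0.2058 0.1817] min [0.466 0.194 0.143] max [0.504 0.224 0.194]
 top z>max-5: [0.4858 0.2068 0.191 ]
top white 197 mean [0.4803 0.207  0.1809] min [0.455 0.182 0.146] max [0.504 0.224 0.195]
 top z>max-5: [0.4806 0.208  0.1922]
```

```bash
python3 -m pendant '[{"jaw":-0.6,"tx":0,"ty":0,"tz":-3,"ax":0,"ay":0,"az":0},{"jaw":-0.6,"tx":0,"ty":0,"tz":-6,"ax":0,"ay":0,"az":0},{"jaw":-0.6,"tx":0,"ty":0,"tz":-8.5,"ax":0,"ay":0,"az":0},{"jaw":-0.6,"tx":0,"ty":0,"tz":-9.3,"ax":0,"ay":0,"az":0},{"jaw":-0.6,"tx":0,"ty":0,"tz":-9.6,"ax":0,"ay":0,"az":0},{"jaw":-0.6,"tx":0,"ty":0,"tz":-9.6,"ax":0,"ay":0,"az":0}]'; python3 rep.py;  python3 obj.py .482 .209 .042 .11
```

```text
clock: 14.45
position: [0.4824, 0.2401, 0.0489]
ee_rot: [-0.353, 0.611, 0.613, 0.354]
contact_force: [0.4, -0.4, 0.1]
width: 0.0273
gripper_force: 40.6
q [-0.34  0.61  2.09  1.04  1.23 -1.14] p [0.4824 0.2401 0.049 ]
d [ 0.0009  0.8659 -0.5003] y [1.     0.0013 0.004 ] lens [-4.e-03  3.e-04  1.e+00] O [0.4824 0.2094 0.0667]
scene red 10 mean [0.496  0.2111 0.0817] min [0.493 0.204 0.076] max [0.498 0.218 0.084]
scene brass 9 mean [0.4938 0.2046 0.0462] min [0.488 0.198 0.042] max [0.498 0.211 0.05 ]
scene white 88 mean [0.4894 0.206  0.088 ] min [0.463 0.194 0.056] max [0.505 0.222 0.1  ]
 top z>max-5: [0.4857 0.2069 0.0963]
top white 114 mean [0.4807 0.2126 0.0855] min [0.455 0.203 0.043] max [0.504 0.227 0.102]
 top z>max-5: [0.479  0.206  0.0995]
```

Foot is now about 4–5 mm above the pad; lowering slowly until contact.

```bash
python3 -m pendant '[{"jaw":-0.6,"tx":0,"ty":0,"tz":-0.1,"ax":0,"ay":0,"az":0},{"jaw":-0.6,"tx":0,"ty":0,"tz":-0.2,"ax":0,"ay":0,"az":0},{"jaw":-0.6,"tx":0,"ty":0,"tz":-0.3,"ax":0,"ay":0,"az":0},{"jaw":-0.6,"tx":0,"ty":0,"tz":-0.35,"ax":0,"ay":0,"az":0},{"jaw":-0.6,"tx":0,"ty":0,"tz":-0.35,"ax":0,"ay":0,"az":0}]';python3 -m pendant '[{"jaw":-0.6,"tx":0,"ty":0,"tz":-0.05,"ax":0,"ay":0,"az":0},{"jaw":-0.6,"tx":0,"ty":0,"tz":-0.05,"ax":0,"ay":0,"az":0}]'
```

```text
clock: 15.18
position: [0.482, 0.2402, 0.0447]
ee_rot: [-0.353, 0.612, 0.613, 0.354]
contact_force: [0.6, 0.5, -1.3]
width: 0.027
gripper_force: 40.6
clock: 15.42
position: [0.482, 0.2402, 0.0442]
ee_rot: [-0.353, 0.612, 0.613, 0.354]
contact_force: [-0.3, -0.1, -0.7]
width: 0.0272
gripper_force: 40.6
```

```bash
python3 -m pendant '[{"jaw":-0.6,"tx":0,"ty":0,"tz":-0.05,"ax":0,"ay":0,"az":0},{"jaw":-0.6,"tx":0,"ty":0,"tz":-0.1,"ax":0,"ay":0,"az":0},{"jaw":-0.6,"tx":0,"ty":0,"tz":-0.1,"ax":0,"ay":0,"az":0}]'
```

```text
clock: 15.8
position: [0.4821, 0.2403, 0.0435]
ee_rot: [-0.353, 0.611, 0.613, 0.354]
contact_force: [-0.2, -0.4, 1.4]
width: 0.0269
gripper_force: 40.8
```

```bash
python3 -m pendant '[{"jaw":-0.6,"tx":0,"ty":0,"tz":-0.04,"ax":0,"ay":0,"az":0},{"jaw":-0.6,"tx":0,"ty":0,"tz":-0.04,"ax":0,"ay":0,"az":0}]'
```

```text
clock: 16.05
position: [0.4821, 0.2403, 0.0435]
ee_rot: [-0.353, 0.611, 0.613, 0.355]
contact_force: [-0.1, -2.8, 4.7]
width: 0.0272
gripper_force: 41.1
```

```bash
python3 -m pendant '[{"jaw":-0.25,"tx":0,"ty":0,"tz":0,"ax":0,"ay":0,"az":0},{"jaw":-0.1,"tx":0,"ty":0,"tz":0,"ax":0,"ay":0,"az":0},{"jaw":0.1,"tx":0,"ty":0,"tz":0,"ax":0,"ay":0,"az":0},{"jaw":0.1,"tx":0,"ty":0,"tz":0,"ax":0,"ay":0,"az":0},{"jaw":0.1,"tx":0,"ty":-1.7,"tz":1,"ax":0,"ay":0,"az":0},{"jaw":0.1,"tx":0,"ty":-3.5,"tz":2,"ax":0,"ay":0,"az":0},{"jaw":0.1,"tx":0,"ty":-7,"tz":4,"ax":0,"ay":0,"az":0},{"jaw":0.1,"tx":0,"ty":-10.4,"tz":6,"ax":0,"ay":0,"az":0},{"jaw":0.1,"tx":0,"ty":-10.4,"tz":10,"ax":0,"ay":0,"az":0}]'; python3 rep.py; python3 obj.py .482 .209 .042 .11; python3 tt.py
```

```text
clock: 17.18
position: [0.4833, 0.1323, 0.1432]
ee_rot: [-0.352, 0.613, 0.612, 0.354]
contact_force: [0.4, 0.1, 0.5]
width: 0.0467
gripper_force: 0.0
q [-0.53  0.47  1.95  0.85  1.48 -0.97] p [0.4838 0.1338 0.1461]
d [ 0.0055  0.8649 -0.5019] y [ 1.     -0.0011  0.0092] lens [-0.0092  0.0023  0.9999] O [0.4836 0.1031 0.164 ]
scene red 36 mean [0.4909 0.2023 0.0744] min [0.478 0.194 0.069] max [0.499 0.219 0.08 ]
scene white 140 mean [0.4889 0.2043 0.0721] min [0.471 0.194 0.042] max [0.499 0.221 0.096]
 top z>max-5: [0.4852 0.2072 0.0915]
top white 118 mean [0.4794 0.2088 0.0797] min [0.461 0.19  0.042] max [0.504 0.225 0.097]
 top z>max-5: [0.4798 0.2085 0.0926]
scene 1865 131 255
 pad [0.5113 0.2451 0.037 ] az -83.9 [0.142 0.188 0.012]
 bar [0.5105 0.2821 0.0659] 121 71.5
 camtop [0.694 0.252 0.099] 355 [0.665 0.223 0.094] [0.72  0.286 0.103]
top 4768 278 238
 pad [0.5105 0.2508 0.0369] az -84.2 [0.148 0.196 0.014]
 bar [0.5067 0.2835 0.0678] 137 71.4
 camtop [0.689 0.255 0.099] 476 [0.662 0.225 0.094] [0.715 0.288 0.106]
```

```bash
python3 - <<'E'
from scipy.spatial.transform import Rotation as R
from h import *
st=manip.get_state(); q=st['ee_rot']; M=R.from_quat([q[1],q[2],q[3],q[0]]); a=np.radians(-18.5)
y=np.array([np.cos(a),np.sin(a),0]);z=np.array([0,0,-1.]);T=R.from_matrix(np.stack([np.cross(y,z),y,z],1))
rv=(T*M.inv()).as_rotvec(degrees=True); print(rv,np.linalg.norm(rv)); print(st['position'],((np.array([.507,.284,.16])-st['position'])*100).round(2))
for k in (.25,.5,.75): print((R.from_rotvec(rv*k,degrees=True)*M).as_matrix()[:,2].round(2))
E
```

```text
[-59.25333629  10.16842437 -16.999834  ] 62.47678826035726
[0.48375737 0.13378015 0.14614887] [ 2.32 15.02  1.39]
[ 0.04  0.71 -0.71]
[ 0.05  0.5  -0.87]
[ 0.03  0.26 -0.97]
```

```bash
python3 -m pendant '[{"jaw":0.1,"tx":0,"ty":0,"tz":3,"ax":-8,"ay":1.4,"az":-2},{"jaw":0.1,"tx":0.2,"ty":1,"tz":4,"ax":-17,"ay":2.9,"az":-5},{"jaw":0.1,"tx":0.6,"ty":4,"tz":4,"ax":-26,"ay":4.5,"az":-7.5},{"jaw":0.1,"tx":1.2,"ty":7,"tz":4,"ax":-35,"ay":6,"az":-10},{"jaw":0.1,"tx":1.7,"ty":10,"tz":4,"ax":-44,"ay":7.6,"az":-12.6},{"jaw":0.1,"tx":2.1,"ty":13,"tz":4,"ax":-52,"ay":8.9,"az":-15},{"jaw":0.1,"tx":2.3,"ty":15,"tz":4,"ax":-59.25,"ay":10.17,"az":-17},{"jaw":0.1,"tx":2.3,"ty":15,"tz":4,"ax":-59.25,"ay":10.17,"az":-17},{"jaw":0.1,"tx":2.3,"ty":15,"tz":4,"ax":-59.25,"ay":10.17,"az":-17}]'; python3 rep.py; python3 obj.py .482 .209 .042 .11;python3 tt.py | grep -v pad
```

```text
clock: 18.4
position: [0.5045, 0.2853, 0.1823]
ee_rot: [-0.003, 0.813, 0.583, -0.002]
contact_force: [-0.0, -0.5, 0.5]
width: 0.0467
gripper_force: 0.0
q [0.39 0.3  1.53 0.01 1.32 0.72] p [0.5049 0.284  0.1826]
d [-0.0054  0.0033 -1.    ] y [ 0.9461 -0.3239 -0.0062] lens [0.2833 0.8177 0.5011] O [0.5051 0.2839 0.2181]
scene red 36 mean [0.4911 0.2021 0.0745] min [0.477 0.193 0.07 ] max [0.499 0.22  0.081]
scene white 140 mean [0.4887 0.2045 0.0719] min [0.468 0.193 0.043] max [0.499 0.225 0.094]
 top z>max-5: [0.4845 0.2076 0.0905]
top white 115 mean [0.4795 0.2092 0.0802] min [0.46  0.195 0.042] max [0.507 0.226 0.097]
 top z>max-5: [0.4787 0.2072 0.093 ]
scene 1874 130 255
 bar [0.5103 0.2821 0.0656] 122 71.7
 camtop [0.694 0.252 0.099] 358 [0.665 0.221 0.094] [0.72  0.286 0.103]
top 3165 223 238
 bar [0.5068 0.2836 0.0683] 133 71.7
 camtop [0.689 0.255 0.099] 472 [0.646 0.225 0.094] [0.716 0.288 0.105]
 obj 1 [ 0.533  -0.0418  0.0129] [ 0.533  -0.0418  0.0129] [ 0.533  -0.0418  0.0129]
```

```bash
python3 -m pendant '[{"jaw":0,"tx":0.2,"ty":0,"tz":-4,"ax":0,"ay":0,"az":0},{"jaw":0,"tx":0.2,"ty":0,"tz":-8,"ax":0,"ay":0,"az":0},{"jaw":0,"tx":0.2,"ty":0,"tz":-11,"ax":0,"ay":0,"az":0},{"jaw":0,"tx":0.2,"ty":0,"tz":-13.5,"ax":0,"ay":0,"az":0},{"jaw":0,"tx":0.2,"ty":0,"tz":-15,"ax":0,"ay":0,"az":0},{"jaw":0,"tx":0.2,"ty":0,"tz":-15.8,"ax":0,"ay":0,"az":0},{"jaw":0,"tx":0.2,"ty":0,"tz":-15.8,"ax":0,"ay":0,"az":0}]'; python3 -m pendant '[{"jaw":-0.3,"tx":0,"ty":0,"tz":0,"ax":0,"ay":0,"az":0},{"jaw":-0.5,"tx":0,"ty":0,"tz":0,"ax":0,"ay":0,"az":0},{"jaw":-0.65,"tx":0,"ty":0,"tz":0,"ax":0,"ay":0,"az":0},{"jaw":-0.75,"tx":0,"ty":0,"tz":0,"ax":0,"ay":0,"az":0},{"jaw":-0.85,"tx":0,"ty":0,"tz":0,"ax":0,"ay":0,"az":0},{"jaw":-0.85,"tx":0,"ty":0,"tz":0,"ax":0,"ay":0,"az":0}]' 20; python3 -c "
from h import *
s=manip.get_state();print(s['contact_force'],s['moment'],s['width'])"
```

```text
clock: 19.38
position: [0.5073, 0.2856, 0.0249]
ee_rot: [-0.003, 0.813, 0.582, -0.001]
contact_force: [0.2, -0.8, -0.1]
width: 0.0425
gripper_force: 0.0
clock: 20.12
position: [0.5082, 0.2862, 0.0254]
ee_rot: [-0.002, 0.813, 0.583, 0.0]
contact_force: [2.2, -1.2, 4.0]
width: 0.0114
gripper_force: 20.5
[ 2.22255981 -1.2279362   4.00612052] [-0.40493767 -0.45020625  0.09030407] 0.011436358249790956
```

```bash
python3 -m pendant '[{"jaw":-0.85,"tx":-0.05,"ty":-0.15,"tz":0,"ax":0,"ay":0,"az":0},{"jaw":-0.85,"tx":-0.05,"ty":-0.15,"tz":0,"ax":0,"ay":0,"az":0}]'; python3 -m pendant '[{"jaw":-0.85,"tx":0,"ty":0,"tz":0,"ax":0,"ay":0,"az":0},{"jaw":-0.85,"tx":0,"ty":0,"tz":0,"ax":0,"ay":0,"az":0.3},{"jaw":-0.85,"tx":0,"ty":0,"tz":0,"ax":0,"ay":0,"az":0.8},{"jaw":-0.85,"tx":0,"ty":0,"tz":0,"ax":0,"ay":0,"az":1.5},{"jaw":-0.85,"tx":0,"ty":0,"tz":0,"ax":0,"ay":0,"az":2.5},{"jaw":-0.85,"tx":0,"ty":0,"tz":0,"ax":0,"ay":0,"az":3.8},{"jaw":-0.85,"tx":0,"ty":0,"tz":0,"ax":0,"ay":0,"az":5.2},{"jaw":-0.85,"tx":0,"ty":0,"tz":0,"ax":0,"ay":0,"az":6.7},{"jaw":-0.85,"tx":0,"ty":0,"tz":0,"ax":0,"ay":0,"az":8.2},{"jaw":-0.85,"tx":0,"ty":0,"tz":0,"ax":0,"ay":0,"az":9.7}]' 60; python3 rep.py; python3 tt.py | grep bar; python3 obj.py .495 .205 .042 .11 | grep -v brass; python3 -c "
from h import *
s=manip.get_state();print(s['contact_force'],s['moment'],s['width'])"
```

```text
clock: 20.38
position: [0.5082, 0.2862, 0.0254]
ee_rot: [-0.003, 0.813, 0.582, 0.002]
contact_force: [4.2, 2.5, 2.0]
width: 0.0113
gripper_force: 20.4
clock: 21.62
position: [0.508, 0.2862, 0.0255]
ee_rot: [-0.003, 0.761, 0.649, 0.001]
contact_force: [3.5, 3.2, 3.1]
width: 0.0104
gripper_force: 60.4
q [0.39 0.44 1.74 0.01 0.96 0.54] p [0.508  0.2862 0.0256]
d [-0.0019  0.0061 -1.    ] y [ 0.9874 -0.158  -0.0028] lens [0.1378 0.852  0.5049] O [0.5081 0.286  0.0611]
 bar [0.5134 0.2765 0.0671] 123 71.2
 bar [0.5036 0.2665 0.0675] 64 92.0
scene red 37 mean [0.5031 0.199  0.0752] min [0.489 0.19  0.068] max [0.511 0.213 0.081]
scene white 133 mean [0.5009 0.2015 0.0725] min [0.482 0.19  0.045] max [0.511 0.221 0.093]
 top z>max-5: [0.4981 0.203  0.0898]
top white 128 mean [0.4927 0.2046 0.0776] min [0.479 0.184 0.042] max [0.515 0.226 0.096]
 top z>max-5: [0.4917 0.2068 0.092 ]
[4.09067319 3.55429899 2.29698977] [ 0.5102281  -0.65727468  0.09517281] 0.010902542381847515
```

```bash
python3 -m pendant '[{"jaw":-0.85,"tx":0,"ty":0,"tz":0,"ax":0,"ay":0,"az":1.4},{"jaw":-0.85,"tx":0,"ty":0,"tz":0,"ax":0,"ay":0,"az":3},{"jaw":-0.85,"tx":0,"ty":0,"tz":0,"ax":0,"ay":0,"az":5},{"jaw":-0.85,"tx":0,"ty":0,"tz":0,"ax":0,"ay":0,"az":7},{"jaw":-0.85,"tx":0,"ty":0,"tz":0,"ax":0,"ay":0,"az":9},{"jaw":-0.85,"tx":0,"ty":0,"tz":0,"ax":0,"ay":0,"az":11},{"jaw":-0.85,"tx":0,"ty":0,"tz":0,"ax":0,"ay":0,"az":13},{"jaw":-0.85,"tx":0,"ty":0,"tz":0,"ax":0,"ay":0,"az":15},{"jaw":-0.85,"tx":0,"ty":0,"tz":0,"ax":0,"ay":0,"az":17},{"jaw":-0.85,"tx":0,"ty":0,"tz":0,"ax":0,"ay":0,"az":19}]' 
python3 -m pendant '[{"jaw":-0.85,"tx":0,"ty":0,"tz":0,"ax":0,"ay":0,"az":2},{"jaw":-0.85,"tx":0,"ty":0,"tz":0,"ax":0,"ay":0,"az":4},{"jaw":-0.85,"tx":0,"ty":0,"tz":0,"ax":0,"ay":0,"az":6},{"jaw":-0.85,"tx":0,"ty":0,"tz":0,"ax":0,"ay":0,"az":8},{"jaw":-0.85,"tx":0,"ty":0,"tz":0,"ax":0,"ay":0,"az":10},{"jaw":-0.85,"tx":0,"ty":0,"tz":0,"ax":0,"ay":0,"az":12},{"jaw":-0.85,"tx":0,"ty":0,"tz":0,"ax":0,"ay":0,"az":14},{"jaw":-0.85,"tx":0,"ty":0,"tz":0,"ax":0,"ay":0,"az":16},{"jaw":-0.85,"tx":0,"ty":0,"tz":0,"ax":0,"ay":0,"az":18},{"jaw":-0.85,"tx":0,"ty":0,"tz":0,"ax":0,"ay":0,"az":20}]'; python3 rep.py | grep d;  python3 obj.py .56 .227 .042 .11 | grep -v brass
```

```text
clock: 22.98
position: [0.5076, 0.2861, 0.0255]
ee_rot: [-0.003, 0.643, 0.765, 0.001]
contact_force: [3.3, 3.2, 4.1]
width: 0.0105
gripper_force: 60.7
clock: 24.22
position: [0.5073, 0.2859, 0.0256]
ee_rot: [-0.002, 0.5, 0.866, -0.0]
contact_force: [2.8, 3.9, 5.7]
width: 0.0104
gripper_force: 60.7
d [-0.0041  0.0015 -1.    ] y [ 0.8662  0.4997 -0.0028] lens [-0.4307  0.7494  0.5029] O [0.5074 0.2859 0.061 ]
scene red 40 mean [0.5547 0.2068 0.0748] min [0.54  0.198 0.068] max [0.562 0.223 0.08 ]
scene white 153 mean [0.552  0.2096 0.072 ] min [0.532 0.198 0.044] max [0.563 0.226 0.093]
 top z>max-5: [0.5488 0.2124 0.0907]
top white 115 mean [0.5443 0.2139 0.0798] min [0.531 0.201 0.042] max [0.569 0.232 0.095]
 top z>max-5: [0.5455 0.2151 0.0918]
```

```bash
python3 -m pendant '[{"jaw":-0.85,"tx":0,"ty":0,"tz":0,"ax":0,"ay":0,"az":1.4},{"jaw":-0.85,"tx":0,"ty":0,"tz":0,"ax":0,"ay":0,"az":3},{"jaw":-0.85,"tx":0,"ty":0,"tz":0,"ax":0,"ay":0,"az":5},{"jaw":-0.85,"tx":0,"ty":0,"tz":0,"ax":0,"ay":0,"az":7},{"jaw":-0.85,"tx":0,"ty":0,"tz":0,"ax":0,"ay":0,"az":9},{"jaw":-0.85,"tx":0,"ty":0,"tz":0,"ax":0,"ay":0,"az":11},{"jaw":-0.85,"tx":0,"ty":0,"tz":0,"ax":0,"ay":0,"az":13},{"jaw":-0.85,"tx":0,"ty":0,"tz":0,"ax":0,"ay":0,"az":15},{"jaw":-0.85,"tx":0,"ty":0,"tz":0,"ax":0,"ay":0,"az":17},{"jaw":-0.85,"tx":0,"ty":0,"tz":0,"ax":0,"ay":0,"az":19}]' 
python3 -m pendant '[{"jaw":-0.85,"tx":0,"ty":0,"tz":0,"ax":0,"ay":0,"az":2},{"jaw":-0.85,"tx":0,"ty":0,"tz":0,"ax":0,"ay":0,"az":4},{"jaw":-0.85,"tx":0,"ty":0,"tz":0,"ax":0,"ay":0,"az":6},{"jaw":-0.85,"tx":0,"ty":0,"tz":0,"ax":0,"ay":0,"az":8},{"jaw":-0.85,"tx":0,"ty":0,"tz":0,"ax":0,"ay":0,"az":10},{"jaw":-0.85,"tx":0,"ty":0,"tz":0,"ax":0,"ay":0,"az":12},{"jaw":-0.85,"tx":0,"ty":0,"tz":0,"ax":0,"ay":0,"az":14},{"jaw":-0.85,"tx":0,"ty":0,"tz":0,"ax":0,"ay":0,"az":16},{"jaw":-0.85,"tx":0,"ty":0,"tz":0,"ax":0,"ay":0,"az":18},{"jaw":-0.85,"tx":0,"ty":0,"tz":0,"ax":0,"ay":0,"az":20}]'
python3 -m pendant '[{"jaw":-0.85,"tx":0,"ty":0,"tz":0,"ax":0,"ay":0,"az":1.5},{"jaw":-0.85,"tx":0,"ty":0,"tz":0,"ax":0,"ay":0,"az":3},{"jaw":-0.85,"tx":0,"ty":0,"tz":0,"ax":0,"ay":0,"az":4.3},{"jaw":-0.85,"tx":0,"ty":0,"tz":0,"ax":0,"ay":0,"az":5.3},{"jaw":-0.85,"tx":0,"ty":0,"tz":0,"ax":0,"ay":0,"az":6.2},{"jaw":-0.85,"tx":0,"ty":0,"tz":0,"ax":0,"ay":0,"az":7},{"jaw":-0.85,"tx":0,"ty":0,"tz":0,"ax":0,"ay":0,"az":7.5},{"jaw":-0.85,"tx":0,"ty":0,"tz":0,"ax":0,"ay":0,"az":8},{"jaw":-0.85,"tx":0,"ty":0,"tz":0,"ax":0,"ay":0,"az":8},{"jaw":-0.85,"tx":0,"ty":0,"tz":0,"ax":0,"ay":0,"az":8}]'
python3 rep.py | grep d;  python3 obj.py .584 .268 .042 .11 | grep -v brass;python3 -c "
from h import *
s=manip.get_state();print(s['contact_force'],s['moment'],s['width'])"; python3 tt.py | grep -E 'bar|camtop'
```

```text
clock: 25.58
position: [0.507, 0.2856, 0.0255]
ee_rot: [-0.002, 0.351, 0.937, -0.001]
contact_force: [3.0, 3.2, 6.2]
width: 0.0107
gripper_force: 60.8
clock: 26.82
position: [0.5069, 0.2852, 0.0255]
ee_rot: [-0.001, 0.182, 0.983, -0.002]
contact_force: [1.8, 2.0, 6.7]
width: 0.0103
gripper_force: 60.8
clock: 28.08
position: [0.5069, 0.285, 0.0255]
ee_rot: [-0.001, 0.114, 0.994, -0.002]
contact_force: [2.8, 1.2, 6.5]
width: 0.0105
gripper_force: 60.8
d [-0.0025 -0.0039 -1.    ] y [ 0.2257  0.9742 -0.0044] lens [-0.8424  0.1975  0.5014] O [0.507  0.2852 0.061 ]
scene red 40 mean [0.5927 0.2568 0.0747] min [0.574 0.248 0.069] max [0.601 0.279 0.08 ]
scene white 156 mean [0.5908 0.2593 0.0718] min [0.572 0.248 0.042] max [0.601 0.277 0.094]
 top z>max-5: [0.5873 0.2622 0.0907]
top white 114 mean [0.582 0.264 0.079] min [0.568 0.251 0.042] max [0.601 0.28  0.099]
 top z>max-5: [0.5848 0.2643 0.0944]
[2.45599023 0.99725909 5.23395687] [ 0.35261946 -0.34198446 -0.03856021] 0.01049632979053395
 bar [0.5176 0.2786 0.0676] 117 19.6
 camtop [0.694 0.252 0.099] 357 [0.665 0.222 0.094] [0.72  0.287 0.103]
 bar [0.5014 0.2754 0.0648] 6 174.9
 camtop [0.689 0.255 0.099] 476 [0.661 0.224 0.094] [0.715 0.288 0.106]
```

```bash
cat > mz.py <<'E'
from h import *
im=[manip.get_image('wrist') is None or manip.get_state() for _ in range(3)]
s=im[-1]; q=s['ee_rot']; print('mz',[round(float(k['moment'][2]),3) for k in im],'yaz',np.degrees(2*np.arctan2(q[2],q[1]))-90,'w',round(s['width'],4))
E
python3 mz.py
python3 -m pendant '[{"jaw":-0.85,"tx":0,"ty":0,"tz":0,"ax":0,"ay":0,"az":0.7},{"jaw":-0.85,"tx":0,"ty":0,"tz":0,"ax":0,"ay":0,"az":1.3},{"jaw":-0.85,"tx":0,"ty":0,"tz":0,"ax":0,"ay":0,"az":1.7},{"jaw":-0.85,"tx":0,"ty":0,"tz":0,"ax":0,"ay":0,"az":2},{"jaw":-0.85,"tx":0,"ty":0,"tz":0,"ax":0,"ay":0,"az":2}]' | grep clock; python3 mz.py
python3 -m pendant '[{"jaw":-0.85,"tx":0,"ty":0,"tz":0,"ax":0,"ay":0,"az":0.5},{"jaw":-0.85,"tx":0,"ty":0,"tz":0,"ax":0,"ay":0,"az":1},{"jaw":-0.85,"tx":0,"ty":0,"tz":0,"ax":0,"ay":0,"az":1.2},{"jaw":-0.85,"tx":0,"ty":0,"tz":0,"ax":0,"ay":0,"az":1.2}]' | grep clock; python3 mz.py
```

```text
mz [-0.058, -0.013, -0.028] yaz 76.95435375083954 w 0.0102
clock: 28.95
mz [-0.04, -0.055, -0.048] yaz 78.94763021709454 w 0.0104
clock: 29.6
mz [-0.061, -0.07, -0.058] yaz 80.14756053311001 w 0.01
```

```bash
python3 -m pendant '[{"jaw":-0.74,"tx":0,"ty":0,"tz":0,"ax":0,"ay":0,"az":0},{"jaw":-0.7,"tx":0,"ty":0,"tz":0,"ax":0,"ay":0,"az":0},{"jaw":-0.6,"tx":0,"ty":0,"tz":0,"ax":0,"ay":0,"az":0},{"jaw":-0.4,"tx":0,"ty":0,"tz":0,"ax":0,"ay":0,"az":0},{"jaw":-0.2,"tx":0,"ty":0,"tz":0,"ax":0,"ay":0,"az":0},{"jaw":-0.2,"tx":0,"ty":0,"tz":1,"ax":0,"ay":0,"az":0},{"jaw":-0.2,"tx":0,"ty":0,"tz":4,"ax":0,"ay":0,"az":0},{"jaw":-0.2,"tx":0,"ty":0,"tz":9,"ax":0,"ay":0,"az":0},{"jaw":-0.2,"tx":0,"ty":0,"tz":14,"ax":0,"ay":0,"az":0},{"jaw":-0.2,"tx":-5,"ty":-3,"tz":16,"ax":0,"ay":0,"az":0}]'
python3 -m pendant '[{"jaw":0,"tx":-5,"ty":-5,"tz":1,"ax":0,"ay":0,"az":0},{"jaw":0,"tx":-8,"ty":-10,"tz":2,"ax":0,"ay":0,"az":0},{"jaw":0,"tx":-10,"ty":-15,"tz":2,"ax":0,"ay":0,"az":0},{"jaw":0,"tx":-12,"ty":-20,"tz":2,"ax":0,"ay":0,"az":0},{"jaw":0,"tx":-12,"ty":-20,"tz":2,"ax":0,"ay":0,"az":0}]'
python3 rep.py >/dev/null;  python3 obj.py .586 .271 .042 .11 | grep -v brass; python3 tt.py | grep -E 'bar|camtop'
python3 - <<'E'
from h import *
s=ld('scene');t=ld('top')
a=cv2.resize(s['pixels'][130:235,310:450],None,fx=2.85,fy=2.85,interpolation=cv2.INTER_CUBIC)
b=cv2.resize(t['pixels'][145:305,95:255],(450,450),interpolation=cv2.INTER_CUBIC)
c=np.zeros((450,800,3),np.uint8);a=a[:,:350*1];a=cv2.resize(s['pixels'][130:235,320:440],(350,306),interpolation=cv2.INTER_CUBIC);c[:306,:350]=a;c[:,350:]=b;cv2.imwrite('pics/f.png',c)
E
```

```text
clock: 31.0
position: [0.4614, 0.2565, 0.189]
ee_rot: [0.003, 0.086, 0.996, -0.0]
contact_force: [-1.4, 0.3, -0.5]
width: 0.0342
gripper_force: 0.0
clock: 31.62
position: [0.335, 0.0522, 0.2056]
ee_rot: [-0.001, 0.089, 0.996, -0.003]
contact_force: [-0.3, 0.2, -0.4]
width: 0.0426
gripper_force: 0.0
scene red 44 mean [0.5929 0.262  0.0744] min [0.576 0.251 0.067] max [0.603 0.28  0.08 ]
scene white 148 mean [0.5916 0.2635 0.0722] min [0.572 0.251 0.043] max [0.602 0.286 0.094]
 top z>max-5: [0.5892 0.266  0.091 ]
top white 118 mean [0.5835 0.2683 0.0783] min [0.566 0.254 0.042] max [0.619 0.29  0.096]
 top z>max-5: [0.584  0.2688 0.0928]
 bar [0.511  0.2812 0.0664] 105 171.5
 camtop [0.694 0.252 0.099] 351 [0.663 0.222 0.094] [0.72  0.284 0.103]
 bar [0.5071 0.2841 0.0675] 143 170.4
 camtop [0.689 0.255 0.099] 473 [0.662 0.225 0.094] [0.716 0.288 0.106]
```

View pics/f.png

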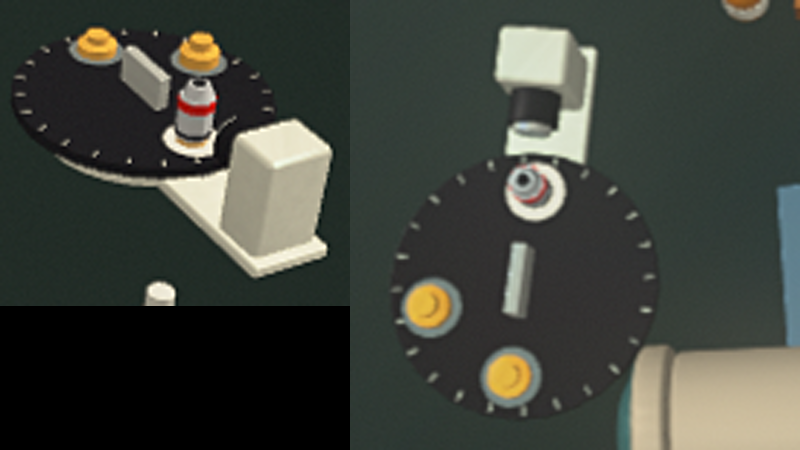

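The picture shows the objective upright on the white pad, lens up (left inset (195,105), right inset (530,188)), directly in front of the camera barrel (535,110). One check of the angle against the station's base edge:

```bash
python3 - <<'E'
from tt import *
t=ld('top'); f=lambda u,v:(95+(u-350)*160/450,145+v*160/450)
for z in (.006,.012):
    a=P(t,*f(585,163),z);b=P(t,*f(597,48),z);d=b-a;print('edge az',np.degrees(np.arctan2(d[1],d[0])),P(t,*f(591,100)))
for n in('top','scene'):
    im=ld(n);p=cloud(im);m=(abs(p[...,2]-.1)<.005)&(np.hypot(p[...,0]-.685,p[...,1]-.255)<.06)
    q=(p[m][:,:2]*1000).astype(np.float32);print(n,cv2.minAreaRect(q))
E
python3 - <<'E'
from h import *
print(manip.get_state()['clock'])
E
```

```text
edge az -8.677987283608529 [0.67213749 0.22442312 0.00517165]
edge az -8.677987283608514 [0.67213749 0.22442312 0.00517165]
top ((689.546875, 255.82363891601562), (59.702064514160156, 49.197853088378906), 80.87996673583984)
scene ((691.1405029296875, 254.61410522460938), (59.997642517089844, 50.39768600463867), 82.35882568359375)
31.725
```

```bash
python3 -c "
from rig import manip
print(manip.sign_off())"
```

```text
the job is handed in; nothing more can be done
None
```

The job is handed in at about 32 s: I laid the red-ringed objective on the mat, took it again at a tilt, and stood it lens up on the white pad, and the pad now rests in front of the camera, within about 1° by my measurement.

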